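# Clear the test bench and pin down the light bar

## Task

First put every piece of packing scrap on the bench (white foam blocks, paper ball, amber offcut, duct offcut, cardboard spacer; whichever are there) into the grey bin. Then take the two red-handled locking pins off the pegs of their stand and push one down through the hole of each mounting flange of the light bar until its collar sits flat on the flange. Leave everything else on the bench where it is.

Things in the scene. Friction and masses are not known exactly. Their poses are not given: they have to be found in the camera images.
- lightbar: Amber light bar 140 (x) x 300 (y) mm, top at 125, fixed on its cradle. Origin on the bench under its centre. From its -x face two steel mounting flanges stick out 70 mm, at y = +-110: 44 mm wide, 10 thick, top at height 60 mm. Each has one vertical 13 mm through hole, 45 mm out from the bar's face, open below down to the bench.
- hole_left (a point): Centre of the mouth of the hole in the flange at the bar's +y end, at the top face of the flange; z up along the hole, axes parallel to those of the light bar.
- hole_right (a point): The same at the flange at the bar's -y end.
- stand: Fixed pin stand, base 110 x 190 x 12 mm. Origin on the bench midway between the hanging places (x = 0, y = +-55 mm). Per place a post at x = +40 mm carries a level 7 mm peg, axis 150 mm up, running to x = -16, then rising to a tip at x = -29 whose top is 160.5 mm up. To take a pin off: lift it about 14 mm, then draw it to the stand's -x by 50 mm or more.
- pin_a: Steel locking pin, red eye handle (both alike). Origin: centre of the collar underside, z up to the handle. Shaft 9 mm thick, 50 long, tapered end; collar 28 across, 6 thick. Handle 40 wide (y), 16 thick (x), up to z = 60: flat sides at y = +-20, z = 8..48, roof-shaped top; eye open along x, 28 wide, z = 14 to 53.5. Hangs upright by the eye on a peg of the stand.
- pin_b: Steel locking pin, red eye handle (both alike). Origin: centre of the collar underside, z up to the handle. Shaft 9 mm thick, 50 long, tapered end; collar 28 across, 6 thick. Handle 40 wide (y), 16 thick (x), up to z = 60: flat sides at y = +-20, z = 8..48, roof-shaped top; eye open along x, 28 wide, z = 14 to 53.5. Hangs upright by the eye on a peg of the stand.
- bin: Grey plastic open scrap bin, 220 (x) x 180 (y) x 70 (z) mm outside, walls 4 mm, fixed. Origin under its centre on the bench.
- foam_long: Scrap: white foam block 56 x 36 x 30 mm (x, y, z). May be absent. Origin at the centre of its underside.
- foam_tall: Scrap: white foam block 44 x 32 x 40 mm (x, y, z). May be absent. Origin at the centre of its underside.
- paper_ball: Scrap: stiff crumpled paper ball, about 36 mm cubed. May be absent. Origin at the centre of its underside.
- amber_offcut: Scrap: amber plastic lens offcut 60 x 28 x 24 mm (x, y, z). May be absent. Origin at the centre of its underside.
- duct_offcut: Scrap: grey plastic cable duct offcut, U section, open on top, 50 x 36 x 30 mm (x, y, z), walls 4 mm. May be absent. Origin at the centre of its underside.
- card_spacer: Scrap: folded brown cardboard spacer 54 x 30 x 28 mm (x, y, z). May be absent. Origin at the centre of its underside.
- tape: Bystander: roll of black tape, 60 mm across, 19 mm high, lying flat between the two flanges. Origin at the centre of its underside.
- meter: Bystander: orange multimeter lying flat, 85 x 170 x 42 mm. Origin at the centre of its underside.
- driver: Bystander: screwdriver lying along its x axis. Origin at its underside.
- beacon: Bystander: amber dome beacon on a black foot, 104 mm across, 92 mm high. Origin at the centre of its underside.
- jar: Bystander: jar with a blue cap, 70 mm across, 80 mm high. Origin at the centre of its underside.

How it is judged:
On the way, in this order (a step that is already met when the one before it is completed fails the run):
1. all scrap present lies in the bin (x of foam_long in the frame of bin between -0.11 and 0.11 m and y of foam_long in the frame of bin between -0.09 and 0.09 m and z of foam_long in the frame of bin between -0.01 and 0.07 m and x of foam_tall in the frame of bin between -0.11 and 0.11 m and y of foam_tall in the frame of bin between -0.09 and 0.09 m and z of foam_tall in the frame of bin between -0.01 and 0.07 m and x of paper_ball in the frame of bin between -0.11 and 0.11 m and y of paper_ball in the frame of bin between -0.09 and 0.09 m and z of paper_ball in the frame of bin between -0.01 and 0.07 m and x of amber_offcut in the frame of bin between -0.11 and 0.11 m and y of amber_offcut in the frame of bin between -0.09 and 0.09 m and z of amber_offcut in the frame of bin between -0.01 and 0.07 m and x of duct_offcut in the frame of bin between -0.11 and 0.11 m and y of duct_offcut in the frame of bin between -0.09 and 0.09 m and z of duct_offcut in the frame of bin between -0.01 and 0.07 m and x of card_spacer in the frame of bin between -0.11 and 0.11 m and y of card_spacer in the frame of bin between -0.09 and 0.09 m and z of card_spacer in the frame of bin between -0.01 and 0.07 m), for 0.2 s.
2. one pin is fully home through a flange hole (((horizontal distance between pin_a and hole_left below 0.004 m and z of pin_a in the frame of hole_left between -0.004 and 0.004 m and angle between the z axis of pin_a and the z axis of hole_left, either way round below 0.12 rad and linear speed of pin_a below 0.03 m/s) or (horizontal distance between pin_a and hole_right below 0.004 m and z of pin_a in the frame of hole_right between -0.004 and 0.004 m and angle between the z axis of pin_a and the z axis of hole_right, either way round below 0.12 rad and linear speed of pin_a below 0.03 m/s) or (horizontal distance between pin_b and hole_left below 0.004 m and z of pin_b in the frame of hole_left between -0.004 and 0.004 m and angle between the z axis of pin_b and the z axis of hole_left, either way round below 0.12 rad and linear speed of pin_b below 0.03 m/s) or (horizontal distance between pin_b and hole_right below 0.004 m and z of pin_b in the frame of hole_right between -0.004 and 0.004 m and angle between the z axis of pin_b and the z axis of hole_right, either way round below 0.12 rad and linear speed of pin_b below 0.03 m/s))), for 0.2 s.
3. both pins are fully home, one in each flange ((((horizontal distance between pin_a and hole_left below 0.004 m and z of pin_a in the frame of hole_left between -0.004 and 0.004 m and angle between the z axis of pin_a and the z axis of hole_left, either way round below 0.12 rad and linear speed of pin_a below 0.03 m/s) and (horizontal distance between pin_b and hole_right below 0.004 m and z of pin_b in the frame of hole_right between -0.004 and 0.004 m and angle between the z axis of pin_b and the z axis of hole_right, either way round below 0.12 rad and linear speed of pin_b below 0.03 m/s)) or ((horizontal distance between pin_a and hole_right below 0.004 m and z of pin_a in the frame of hole_right between -0.004 and 0.004 m and angle between the z axis of pin_a and the z axis of hole_right, either way round below 0.12 rad and linear speed of pin_a below 0.03 m/s) and (horizontal distance between pin_b and hole_left below 0.004 m and z of pin_b in the frame of hole_left between -0.004 and 0.004 m and angle between the z axis of pin_b and the z axis of hole_left, either way round below 0.12 rad and linear speed of pin_b below 0.03 m/s)))), for 0.2 s.
At the end, for the whole second after the job is handed in: All scrap present is at rest in the bin, below its rim. A pin stands in each flange hole, at rest and released: collar underside within 4 mm of the flange top, axis within 4 mm of the hole centre and within 0.12 rad of its direction (all of step 1 and linear speed of each of foam_long, foam_tall, paper_ball, amber_offcut, duct_offcut, card_spacer below 0.03 m/s and (((horizontal distance between pin_a and hole_left below 0.004 m and z of pin_a in the frame of hole_left between -0.004 and 0.004 m and angle between the z axis of pin_a and the z axis of hole_left, either way round below 0.12 rad and linear speed of pin_a below 0.03 m/s) and (horizontal distance between pin_b and hole_right below 0.004 m and z of pin_b in the frame of hole_right between -0.004 and 0.004 m and angle between the z axis of pin_b and the z axis of hole_right, either way round below 0.12 rad and linear speed of pin_b below 0.03 m/s)) or ((horizontal distance between pin_a and hole_right below 0.004 m and z of pin_a in the frame of hole_right between -0.004 and 0.004 m and angle between the z axis of pin_a and the z axis of hole_right, either way round below 0.12 rad and linear speed of pin_a below 0.03 m/s) and (horizontal distance between pin_b and hole_left below 0.004 m and z of pin_b in the frame of hole_left between -0.004 and 0.004 m and angle between the z axis of pin_b and the z axis of hole_left, either way round below 0.12 rad and linear speed of pin_b below 0.03 m/s)))); the robot touches nothing.
It fails at once if a bystander (tape, meter, driver, beacon, jar) is moved more than 5 cm (distance of any of tape, meter, driver, beacon, jar from where it was at the start of the episode above 0.05 m).
Of foam_long, foam_tall, paper_ball, amber_offcut, duct_offcut, card_spacer only 4 to 6 are there at a start; the rules pass over those that are not, and their reading is None.
At some moment in a run one of foam_long, foam_tall, paper_ball, amber_offcut, duct_offcut, card_spacer may be knocked a few centimetres aside while the robot is not near it.
It also fails if it takes over 210 s, if anything falls off the work surface, if the arm or the gripper's body presses on something with over 40 N, if the wrist force passes 120 N, or if a joint passes its speed limit or range.

## Robot

A 7-joint arm with a two-finger parallel gripper is mounted at the origin on the work surface. World frame = base frame: x ahead of the robot, y to its left, z up, the work surface at z = 0. Lengths are in m, angles in rad, forces in N, time in s.
With the tool pointing down it reaches from about 0.425 to 0.925 m from the base axis. Payload 6.8 kg.
Tool frame: the origin (TCP) lies on the front face of the gripper's body, between the roots of the fingers; the fingertips stand 73 mm ahead of it and the grasp point (between the pads) lies 54 mm ahead of it (tcp_to_tips is the distance from the TCP to the fingertips, in m); z points along the fingers, x is the direction in which the jaws open and shut, and the axes are right-handed (so a half turn about z gives the same grasp; the last joint's range is limited). The gripper opens to 85 mm and grips with 20 to 120 N. Pads are 22 mm wide; open, the fingers measure 114 mm over their backs; the gripper's body (76 mm by 85 mm) begins 54 mm behind the grasp point. The pads swing forward as they close: fully open they stand 13 mm farther back than shut.
Start: joints at [-1.453, 0.477, 0.022, 1.555, -0.011, 1.109, -0.083], TCP at [0.151, 0.658, 0.304] pointing down, gripper open.
Joint ranges: [-2.96, 2.96], [-0.34, 2.1], [-1.41, 1.46], [0.24, 2.44], [-1.37, 4.51], [0.17, 1.92], [-2.96, 2.96]. Speed limits (rad/s): [2.39, 2.39, 3.14, 3.14, 3.14, 3.14, 3.14].

## Interface

Orientations are given as a unit quaternion [w, x, y, z].
In Python, from station import get_obs, read_camera, hand_in, look_for, silhouettes, tcp_to_tips gives the robot as it stands. The module is installed in compiled form; this text tells all that it offers.
- The arm moves only by the tool apply_moves, never from a script. Its argument "moves" is a list of rows, each a list of 3 entries, a list of its own where there are three numbers: the shift along the tool's x, y, z in units of 25 mm (1.0 is 25 mm), then the turn, a rotation vector about the tool's x, y, z in units of 10 degrees (1.0 is 10 degrees), then the gripper's target within -1 to 1 (fully open at 1, half-way at 0, shut at -1). In form: [[[dx, dy, dz], [rx, ry, rz], jaw], ...]. A call has 1 to 20 rows; each row is the pose to reach, as a shift and turn from the pose commanded when the call began, along the tool's axes at that moment; what a row does not reach only later rows make up. A row lasts 1/8 s, in which the tool goes at most 62.5 mm and 10.7 degrees, less where a joint would pass 70% of its speed; a pose out of reach is approached as far as the arm can. A call with a gripper value outside its range is refused whole. The fingers move at their own pace and stop on an object; "force" is the grip in N (left out, the last holds). Time passes only in rows, so rows that repeat a pose let the fingers close. It gives the time, the measured TCP pose, the force and the opening at its end, in the units of the state.
- get_obs(): the state, without advancing time (a new reading comes with each control period).
- read_camera(name): name is "scene" or "top"; returns a dict with "color" (420x560x3 uint8, red, green, blue), "mtx" (3x3 intrinsics, pixels), "eye" and "rotation" of the camera in the world. Camera axes: x right, y up, looking along -z (the intrinsics and any distortion apply to the point x, -y, -z); pixel columns grow to the right and rows downward; lengths in m; the calibration is good to about 2 mm. A picture is of the moment at which its call begins. There is no depth.
- hand_in(): hands the job in, once; it reports no verdict.
Trained networks look in the newest picture that a camera, given by its name, has taken for a name from the list of things; names that differ only in an ending like _2 or _b are one class to them, and where a whole thing is asked for, a point or a joint stands for the part that bears it (a point fixed in the world has none). Each returns a list of dicts, best first, with "conf" (0 to 1); they miss things now and then, are a little off and sometimes report something else, mostly with a low value. They report only what shows in the picture. A call takes as long as a camera call.
- look_for(camera, query): "pixel" ([row, column] in pixels, amid what is visible of it).
- silhouettes(camera, query): "mask" (420x560 bool, what is visible of it) and "pixel" ([row, column] in pixels, amid what is visible of it).
The state is a dict: "t": time; "q": joint angles; "joint_vel": joint speeds; "joint_torque": joint torques, N m; "eef_pos": TCP position; "tool_rot": TCP orientation; "contact_force": force on the tool from outside, world axes, zero at the start; "torque": the same for the moment, N m; "gripper_width": opening from 0.0 (shut) to 1.0 (fully open).
Only numpy, scipy, OpenCV 4.12 (cv2) and the standard library are available. Lean on these libraries where they do the work, as an engineer would, in place of code of your own. Each camera call takes 0.05 s, during which the arm holds its last target.

## Working session

There is one attempt and no reset: what is moved stays moved. The work goes in short steps, Python scripts to look and compute and a tool call to move; the robot and the scene stay as the last step left them, time stands still between calls to the robot, and variables do not carry over. Pictures are saved under pics/ and viewed, and the job is handed in when it is done.

Besides the shell and the picture viewer there is one more tool, called as a command line: name --argument value ..., lists and objects as JSON in quotes. apply_moves: Moves the arm, as the interface text tells. Its arguments: {"type":"object","properties":{"moves":{"type":"array"},"force":{"type":"number"}},"required":["moves"]}

```bash
mkdir -p pics; ls
python3 - <<'E'
from station import *
import cv2
o=get_obs();print({k:(v if not hasattr(v,'round') else v) for k,v in o.items()}, tcp_to_tips)
for n in("scene","top"):
    c=read_camera(n);cv2.imwrite(f"pics/{n}0.png",c["color"][:,:,::-1]);print(n,c["mtx"],c["eye"],c["rotation"],c.keys())
E
```

```text
pics
{'t': 0.0, 'q': array([-1.45310361,  0.47780643,  0.02233658,  1.55649019, -0.01151821,
        1.10931033, -0.08309313]), 'joint_vel': array([ 3.06688794e-04,  4.24675239e-04,  2.62295880e-04,  1.48425405e-03,
        5.36959739e-05,  6.31402226e-04, -8.81518661e-05]), 'joint_torque': array([-9.88805641e-05, -5.96472144e+01,  1.60794508e+00, -2.81192815e+01,
        1.24683027e-02,  9.61286947e-03, -2.04765161e-05]), 'eef_pos': array([0.15101165, 0.6573971 , 0.30290493]), 'tool_rot': array([ 6.34600905e-04,  7.82258193e-01,  6.22953633e-01, -6.97770858e-04]), 'contact_force': array([ 0.30402503, -0.74221998, -0.0901438 ]), 'torque': array([-0.07680052,  0.02801232,  0.03387737]), 'gripper_width': 0.9978891311118658} 0.0726
scene [[437.05605532   0.         287.28640278]
 [  0.         437.05605532 210.45527587]
 [  0.           0.           1.        ]] [1.05425287 0.28654423 0.9054818 ] [0.49032635 0.167179   0.26558278 0.81307874] dict_keys(['color', 'mtx', 'eye', 'rotation'])
top [[450.74780491   0.         285.54823373]
 [  0.         450.74780491 218.65702873]
 [  0.           0.           1.        ]] [0.34208626 0.00553284 1.26593569] [ 0.70499328  0.05435011 -0.06214689 -0.70439215] dict_keys(['color', 'mtx', 'eye', 'rotation'])
```

View pics/scene0.png

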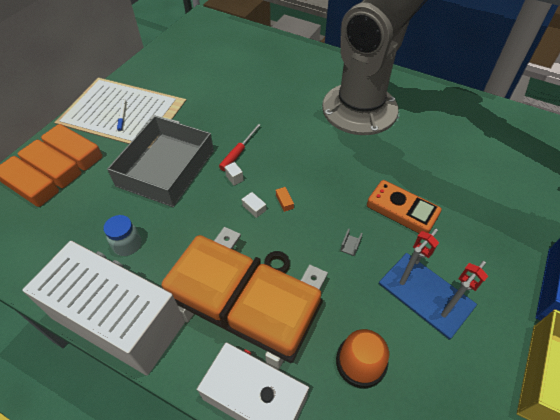

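View pics/top0.png

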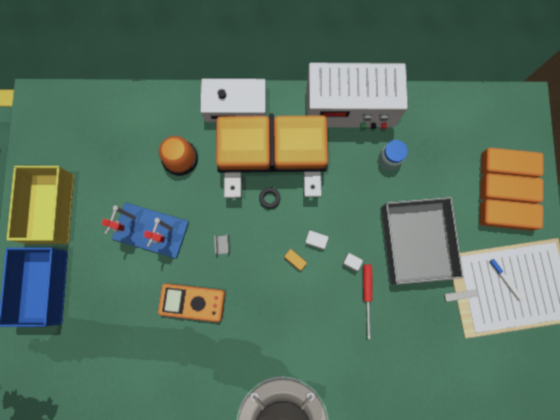

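```bash
cat > h.py <<'E'
from station import *
import numpy as np, cv2
from scipy.spatial.transform import Rotation as R
from scipy.optimize import least_squares
def Rq(q): return R.from_quat([q[1],q[2],q[3],q[0]])
def proj(c,P):
    P=np.atleast_2d(P); p=Rq(c["rotation"]).inv().apply(P-c["eye"]); m=c["mtx"]
    return np.stack([m[0,0]*p[:,0]/-p[:,2]+m[0,2], m[1,1]*-p[:,1]/-p[:,2]+m[1,2]],1) # col,row
def ray(c,uv):
    uv=np.atleast_2d(uv).astype(float);m=c["mtx"]
    d=np.stack([(uv[:,0]-m[0,2])/m[0,0],-(uv[:,1]-m[1,2])/m[1,1],-np.ones(len(uv))],1)
    return Rq(c["rotation"]).apply(d)
def atz(c,uv,z):
    d=ray(c,uv);return c["eye"]+d*((z-c["eye"][2])/d[:,2])[:,None]
def tri(cs,uvs):
    A=np.zeros((3,3));b=np.zeros(3)
    for c,uv in zip(cs,uvs):
        d=ray(c,uv)[0];d/=np.linalg.norm(d);M=np.eye(3)-np.outer(d,d);A+=M;b+=M@c["eye"]
    return np.linalg.solve(A,b)
def crop(c,cu,cv,r,f,name):
    im=c["color"][max(0,cv-r):cv+r,max(0,cu-r):cu+r,::-1]
    cv2.imwrite(name,cv2.resize(im,None,fx=f,fy=f,interpolation=cv2.INTER_CUBIC))
E
python3 - <<'E'
from h import *
T=read_camera("top");S=read_camera("scene")
for q in "lightbar hole_left stand pin_a bin foam_long foam_tall paper_ball amber_offcut duct_offcut card_spacer tape meter driver beacon jar".split():
    for n in("top","scene"):
        print(q,n,[(np.round(d["pixel"]).astype(int).tolist(),round(float(d["conf"]),2)) for d in look_for(n,q)][:4])
a=cv2.resize(T["color"][180:330,90:390,::-1],None,fx=2.6,fy=2.6,interpolation=cv2.INTER_CUBIC);cv2.imwrite("pics/t1.png",a)
a=cv2.resize(S["color"][130:330,180:480,::-1],None,fx=2.6,fy=2.6,interpolation=cv2.INTER_CUBIC);cv2.imwrite("pics/s1.png",a)
E
```

```text
lightbar top [([146, 271], 0.59)]
lightbar scene [([294, 246], 0.73)]
hole_left top [([146, 270], 0.7)]
hole_left scene [([290, 429], 0.2)]
stand top [([228, 148], 0.85)]
stand scene [([292, 429], 0.94)]
pin_a top [([237, 156], 0.6), ([223, 113], 0.53)]
pin_a scene [([276, 478], 0.77), ([240, 425], 0.63)]
bin top [([239, 421], 0.67)]
bin scene [([157, 163], 0.86), ([294, 249], 0.66), ([243, 347], 0.61), ([200, 283], 0.6)]
foam_long top []
foam_long scene [([204, 251], 0.94)]
foam_tall top [([263, 352], 0.5)]
foam_tall scene [([247, 424], 0.72), ([174, 237], 0.65), ([256, 278], 0.63), ([160, 160], 0.42)]
paper_ball top [([256, 294], 0.52), ([300, 191], 0.44)]
paper_ball scene [([298, 246], 0.16)]
amber_offcut top [([256, 295], 0.54)]
amber_offcut scene [([200, 287], 0.77), ([295, 246], 0.75)]
duct_offcut top [([246, 225], 0.51), ([239, 316], 0.23)]
duct_offcut scene [([242, 350], 0.86), ([206, 252], 0.55), ([156, 160], 0.52)]
card_spacer top []
card_spacer scene []
tape top [([203, 277], 0.81)]
tape scene [([257, 281], 0.79)]
meter top [([300, 193], 0.64), ([260, 352], 0.23)]
meter scene [([205, 407], 0.84)]
driver top [([286, 366], 0.58)]
driver scene [([155, 234], 0.58)]
beacon top []
beacon scene []
jar top [([156, 392], 0.92), ([192, 272], 0.51)]
jar scene [([236, 120], 0.96)]
```

View pics/t1.png

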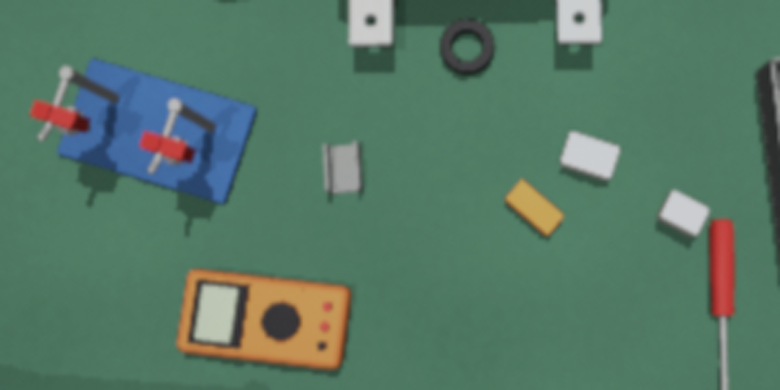

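View pics/s1.png

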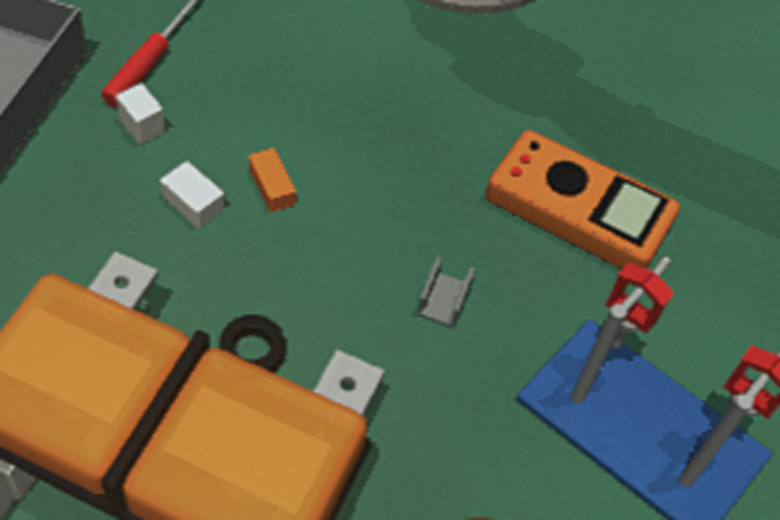

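```bash
cat > fit.py <<'E'
from h import *
def seg(c,kind,uv,r=26):
    """mask by colour around pixel uv (col,row)"""
    hsv=cv2.cvtColor(c["color"],cv2.COLOR_RGB2HSV);H,S,V=[hsv[...,i].astype(int) for i in range(3)]
    m={"white":(S<50)&(V>80),"amber":((H<28))&(S>100)&(V>70),"grey":(S<60)&(V>60)}[kind]
    w=np.zeros(m.shape,bool);u,v=np.round(uv).astype(int);w[v-r:v+r,u-r:u+r]=1
    m=(m&w).astype(np.uint8)
    n,l,st,ce=cv2.connectedComponentsWithStats(m)
    if n<2:return None
    sc=[st[i,4]/(5+np.hypot(*(ce[i]-uv))) for i in range(1,n)]
    return (l==1+int(np.argmax(sc)))
def boxpts(x,y,yaw,dims,z0=0):
    a,b,h=dims;P=np.array([[i*a/2,j*b/2,k*h] for i in(-1,1) for j in(-1,1) for k in(0,1)])
    P=R.from_euler('z',yaw).apply(P);return P+[x,y,z0]
def rast(c,P,k=4):
    uv=proj(c,P);o=np.floor(uv.min(0))-12
    hull=cv2.convexHull(((uv-o+.5)*k-.5).astype(np.float32)*16).round().astype(np.int32)
    return hull,o
def fitbox(cs,masks,dims,x0,z0=0,yaws=None):
    def cost(p):
        t=0
        for c,m in zip(cs,masks):
            if m is None: continue
            uv=proj(c,boxpts(p[0],p[1],p[2],dims,z0));k=4
            ys,xs=np.nonzero(m);o=np.array([xs.min()-12,ys.min()-12]);W=xs.max()-xs.min()+25;Hh=ys.max()-ys.min()+25
            hull=cv2.convexHull((((uv-o+.5)*k-.5)*16).astype(np.float32)).round().astype(np.int32)
            im=np.zeros((Hh*k,W*k),np.uint8);cv2.fillConvexPoly(im,hull,1,shift=4)
            M=np.kron(m[o[1]:o[1]+Hh,o[0]:o[0]+W].astype(np.uint8),np.ones((k,k),np.uint8))
            t+=1-(im&M).sum()/(im|M).sum()
        return t
    from scipy.optimize import minimize
    best=None
    for y in (yaws if yaws is not None else np.arange(0,np.pi,np.pi/8)):
        r=minimize(cost,[*x0,y],method="Nelder-Mead",options=dict(initial_simplex=np.array([*x0,y])+np.array([[0,0,0],[.01,0,0],[0,.01,0],[0,0,.25]]),maxiter=120))
        if best is None or r.fun<best.fun:best=r
    return best
DIM=dict(foam_long=(.056,.036,.03),foam_tall=(.044,.032,.04),amber_offcut=(.06,.028,.024),duct_offcut=(.05,.036,.03))
KIND=dict(foam_long="white",foam_tall="white",amber_offcut="amber",duct_offcut="grey")
def locate(names,cs,guess,verbose=True):
    out={}
    for n in names:
        g=np.array(guess[n]);c3=np.array([*g,DIM[n][2]/2])
        ms=[seg(c,KIND[n],proj(c,c3)[0]) for c in cs]
        b=fitbox(cs,ms,DIM[n],g);out[n]=b.x
        print(n,np.round(b.x,4),"deg",round(np.degrees(b.x[2]),1),"cost",round(b.fun,3),[None if m is None else int(m.sum()) for m in ms])
    return out
E
python3 - <<'E'
from fit import *
T=read_camera("top");S=read_camera("scene")
g={n:atz(T,uv,.02)[0][:2] for n,uv in dict(foam_long=(317,240),foam_tall=(353,262),amber_offcut=(295,260),duct_offcut=(222,246)).items()}
print(g)
o=locate(g.keys(),[T,S],g)
for c,n in((T,"top"),(S,"scene")):
    for k,x in o.items():
        m=seg(c,KIND[k],proj(c,[*g[k],.015])[0])
        print(n,k, m.sum(), fitbox([c],[m],DIM[k],x[:2],yaws=[x[2]]).x.round(4))
E
```

```text
{'foam_long': array([ 0.48943832, -0.09577849]), 'foam_tall': array([ 0.42842609, -0.19461681]), 'amber_offcut': array([ 0.43382275, -0.03434857]), 'duct_offcut': array([0.47239303, 0.16778545])}
foam_long [ 0.4896 -0.0949  1.2055] deg 69.1 cost 0.243 [326, 398]
foam_tall [ 0.428  -0.1925  1.0326] deg 59.2 cost 0.255 [252, 299]
amber_offcut [ 0.4343 -0.0352  0.848 ] deg 48.6 cost 0.199 [246, 295]
duct_offcut [0.477  0.1696 0.0977] deg 5.6 cost 0.364 [290, 303]
top foam_long 326 [ 0.4914 -0.0938  1.2553]
top foam_tall 252 [ 0.4295 -0.1932  1.1007]
top amber_offcut 246 [ 0.4355 -0.0348  0.8604]
top duct_offcut 290 [0.4779 0.1706 0.0279]
scene foam_long 398 [ 0.4868 -0.0968  1.2303]
scene foam_tall 299 [ 0.4249 -0.1934  1.0147]
scene amber_offcut 295 [ 0.4315 -0.0365  0.8403]
scene duct_offcut 303 [0.4759 0.1682 0.0734]
```

Run:
```python
from fit import *
T=read_camera("top");S=read_camera("scene")
def hole(c,uv,r=5):
    g=cv2.cvtColor(c["color"],cv2.COLOR_RGB2GRAY).astype(float)
    u,v=np.round(uv).astype(int);w=g[v-r:v+r+1,u-r:u+r+1]
    wt=np.clip(np.median(w)*.85-w,0,None);ys,xs=np.mgrid[v-r:v+r+1,u-r:u+r+1]
    return np.array([(wt*xs).sum()/wt.sum(),(wt*ys).sum()/wt.sum()])
for n,a,b in(("left",(232.7,187.7),(180+348/2.6,130+384/2.6)),("right",(312.7,186.9),(180+121/2.6,130+282/2.6))):
    pa=hole(T,a);pb=hole(S,b)
    print(n,pa,pb,atz(T,pa,.06)[0].round(4),atz(S,pb,.06)[0].round(4),tri([T,S],[pa,pb]).round(4))
# bin
for uv in((388,205),(451,199),(461,280),(396,284)): print(atz(T,uv,.07)[0].round(3))
for i,(c,box) in enumerate(((T,(80,185,200,275)),(S,(370,210,500,345)))):
    a,b,d,e=box;cv2.imwrite(f"pics/st{i}.png",cv2.resize(c["color"][b:e,a:d,::-1],None,fx=6 if i==0 else 4.4,fy=6 if i==0 else 4.4,interpolation=cv2.INTER_CUBIC))
```

```text
left [232.12463957 187.37094224] [313.25528266 277.32702733] [0.6295 0.1386 0.06  ] [0.6271 0.1376 0.06  ] [0.6287 0.1382 0.0632]
right [312.2754526  186.45182013] [226.10298869 237.94345719] [ 0.6326 -0.0812  0.06  ] [ 0.6297 -0.0831  0.06  ] [ 0.6317 -0.0811  0.0642]
[ 0.579 -0.285  0.07 ]
[ 0.596 -0.458  0.07 ]
[ 0.378 -0.471  0.07 ]
[ 0.367 -0.299  0.07 ]
```

View pics/st0.png

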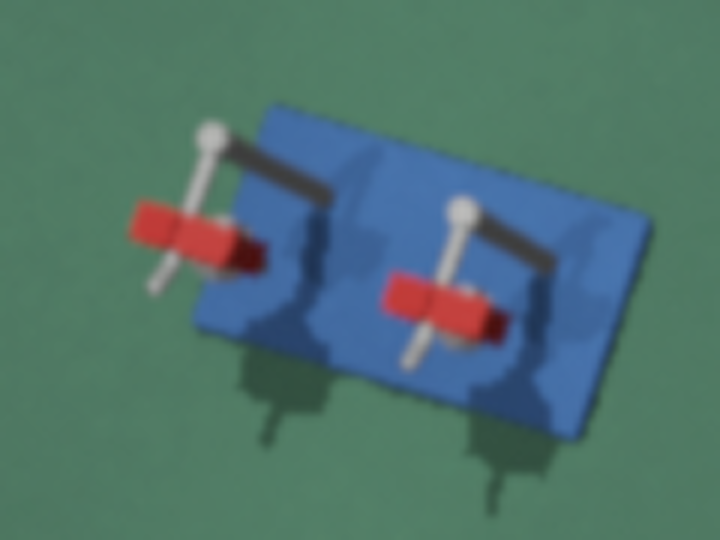

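View pics/st1.png

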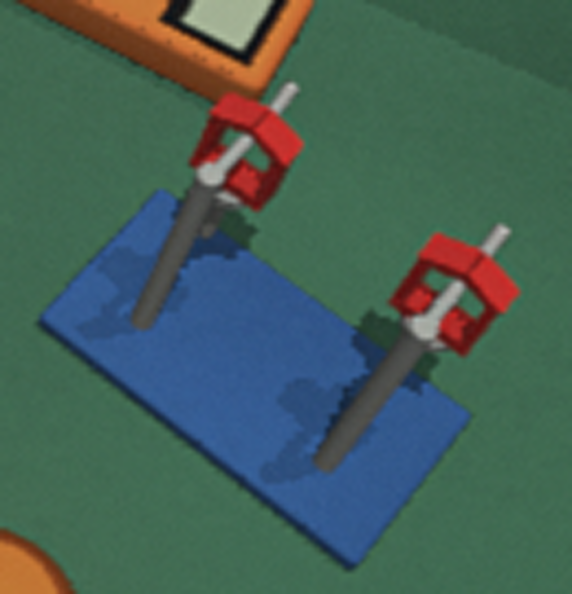

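```bash
cat > plan.py <<'E'
from h import *
def plan(pos,yaw_deg,o=None,verbose=True):
    """from current pose to TCP pos with tool down & tool x at yaw (mod 180). prints units"""
    o=o or get_obs();Rc=Rq(o["tool_rot"])
    best=None
    for k in(-1,0,1,2):
        y=np.radians(yaw_deg+180*k)
        Rt=R.from_matrix(np.array([[np.cos(y),np.sin(y),0],[np.sin(y),-np.cos(y),0],[0,0,-1]]))
        rv=(Rc.inv()*Rt).as_rotvec()
        if best is None or np.linalg.norm(rv)<np.linalg.norm(best)-1e-6: best=rv
    return Rc.inv().apply(np.array(pos)-o["eef_pos"])/.025, np.degrees(best)/10
def show(*wps):
    o=get_obs()
    x=Rq(o["tool_rot"]).apply([1,0,0])
    print("t",round(o["t"],2),"tcp",o["eef_pos"].round(4),"toolyaw",round(np.degrees(np.arctan2(x[1],x[0])),1),"grip",round(o["gripper_width"],3),"F",o["contact_force"].round(1),"q",o["q"].round(2))
    for p,y in wps:
        s,r=plan(p,y,o);print(p,y,"->",s.round(2).tolist(),r.round(2).tolist())
E
python3 -c "
from plan import *
show(((.477,.170,.15),94),((.477,.170,.077),94))"
```

```text
t 2.0 tcp [0.1511 0.6579 0.3039] toolyaw 77.1 grip 1.0 F [ 0.   0.4 -0.1] q [-1.45  0.48  0.02  1.56 -0.01  1.11 -0.08]
(0.477, 0.17, 0.15) 94 -> [-16.1, 17.07, 6.16] [-0.0, -0.0, -1.69]
(0.477, 0.17, 0.077) 94 -> [-16.1, 17.07, 9.08] [-0.0, -0.0, -1.69]
```

apply_moves --moves '[[[-4,4.25,0],[0,0,-0.4],1],[[-8,8.5,0],[0,0,-0.8],0.6],[[-12,12.8,1],[0,0,-1.2],0.6],[[-16.1,17.07,3],[0,0,-1.69],0.6],[[-16.1,17.07,5],[0,0,-1.69],0.6],[[-16.1,17.07,6.2],[0,0,-1.69],0.6],[[-16.1,17.07,6.2],[0,0,-1.69],0.6],[[-16.1,17.07,6.2],[0,0,-1.69],0.6],[[-16.1,17.07,6.2],[0,0,-1.69],0.6]]' --force 40

```text
t: 3.12
eef_pos: [0.451, 0.2093, 0.1696]
tool_rot: [0.0, 0.682, 0.731, 0.001]
contact_force: [1.3, 1.1, 1.0]
gripper_width: 0.801
```

```bash
python3 -c "
from plan import *
show(((.477,.170,.077),94))
c=read_camera('scene');crop(c,350,210,100,4,'pics/d1.png')"
```

```text
t 3.12 tcp [0.451  0.2093 0.1696] toolyaw 94.0 grip 0.801 F [1.3 1.1 1. ] q [-0.67  0.37  0.13  2.1  -0.08  0.67  1.15]
(0.477, 0.17, 0.077) 94 -> [-1.64, 0.92, 3.7] [0.01, -0.0, -0.0]
```

View pics/d1.png

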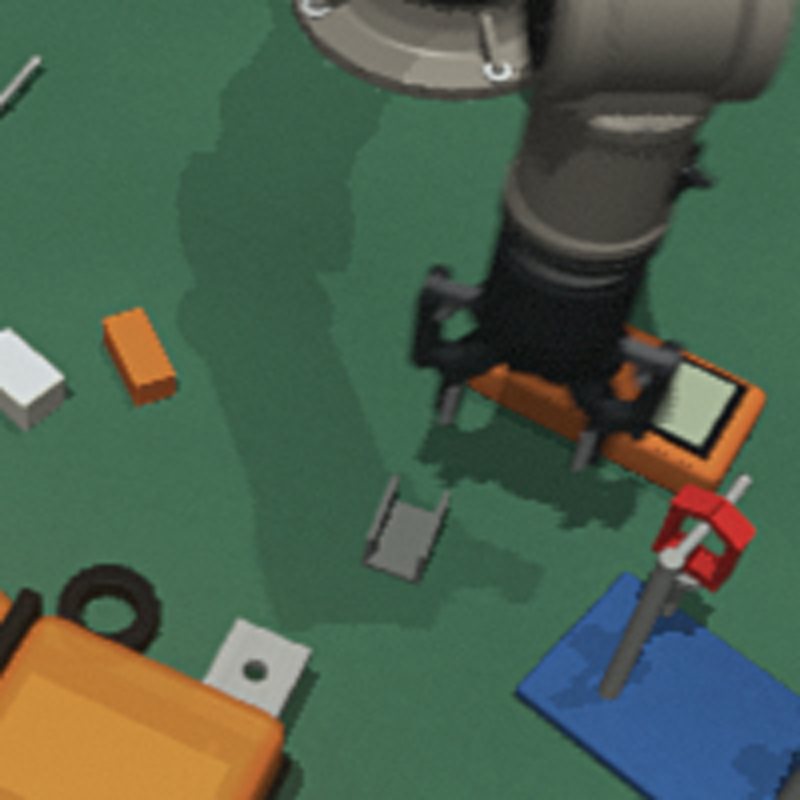

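apply_moves --moves '[[[-1,0.6,0.5],[0,0,0],0.6],[[-1.3,0.7,0.5],[0,0,0],0.6],[[-1.3,0.7,0.5],[0,0,0],0.6],[[-1.3,0.7,0.5],[0,0,0],0.6]]'

```text
t: 3.68
eef_pos: [0.4692, 0.1809, 0.158]
tool_rot: [-0.0, 0.682, 0.732, 0.001]
contact_force: [-0.8, -0.2, -0.4]
gripper_width: 0.802
```

```bash
python3 -c "
from plan import *
show(((.477,.170,.077),94))
from fit import *
S=read_camera('scene');locate(['duct_offcut'],[S],{'duct_offcut':(.477,.17)})"
```

```text
t 3.67 tcp [0.4692 0.1809 0.158 ] toolyaw 94.1 grip 0.802 F [-0.8 -0.2 -0.4] q [-0.6   0.4   0.13  2.09 -0.09  0.65  1.23]
(0.477, 0.17, 0.077) 94 -> [-0.46, 0.28, 3.24] [0.0, -0.01, 0.01]
duct_offcut [0.4758 0.1685 0.099 ] deg 5.7 cost 0.271 [295]
```

apply_moves --moves '[[[-0.48,0.3,1.5],[0,0,-0.1],0.6],[[-0.48,0.3,2.6],[0,0,-0.1],0.6],[[-0.48,0.3,3.2],[0,0,-0.1],0.6],[[-0.48,0.3,3.2],[0,0,-0.1],0.6],[[-0.48,0.3,3.2],[0,0,-0.1],-1],[[-0.48,0.3,3.2],[0,0,-0.1],-1],[[-0.48,0.3,3.2],[0,0,-0.1],-1],[[-0.48,0.3,3.2],[0,0,-0.1],-1],[[-0.48,0.3,3.2],[0,0,-0.1],-1]]' --force 35

```text
t: 4.85
eef_pos: [0.4786, 0.1684, 0.0785]
tool_rot: [0.0, 0.676, 0.737, 0.001]
contact_force: [-1.1, 0.1, 6.9]
gripper_width: 0.413
```

```bash
python3 -c "
from plan import *
show(((.477,.170,.25),94),((.52,-.34,.25),94),((.52,-.34,.11),94))"
```

```text
t 4.85 tcp [0.4786 0.1684 0.0785] toolyaw 95.0 grip 0.413 F [-1.1  0.1  6.9] q [-0.54  0.55  0.1   2.11 -0.12  0.48  1.3 ]
(0.477, 0.17, 0.25) 94 -> [0.08, -0.04, -6.86] [0.01, -0.01, 0.1]
(0.52, -0.34, 0.25) 94 -> [-20.39, -0.1, -6.88] [0.01, -0.01, 0.1]
(0.52, -0.34, 0.11) 94 -> [-20.4, -0.11, -1.28] [0.01, -0.01, 0.1]
```

apply_moves --moves '[[[0,0,-2.5],[0,0,0],-1],[[0,0,-5],[0,0,0],-1],[[-2.5,0,-6],[0,0,0],-1],[[-5,0,-6],[0,0,0],-1],[[-7.5,0.2,-6],[0,0,0],-1],[[-10,0.4,-6],[0,0,0],-1],[[-12.5,0.6,-6],[0,0,0],-1],[[-15,0.7,-6],[0,0,0],-1],[[-17.5,0.8,-6],[0,0,0],-1],[[-20,0.9,-6],[0,0,0.1],-1],[[-21.6,0.8,-6],[0,0,0.1],-1],[[-21.6,0.8,-6],[0,0,0.1],-1],[[-21.6,0.8,-6],[0,0,0.1],-1],[[-21.6,0.8,-6],[0,0,0.1],-1],[[-21.6,0.8,-6],[0,0,0.1],-1],[[-21.6,0.8,-6],[0,0,0.1],-1]]'

```text
t: 6.85
eef_pos: [0.5448, -0.3675, 0.2275]
tool_rot: [0.0, 0.682, 0.732, 0.0]
contact_force: [-0.8, 0.3, -0.7]
gripper_width: 0.413
```

```bash
python3 -c "
from plan import *
show(((.545,-.372,.105),93.8))
c=read_camera('scene');cv2.imwrite('pics/b1.png',c['color'][...,::-1])"
```

```text
t 6.85 tcp [ 0.5448 -0.3675  0.2275] toolyaw 94.0 grip 0.413 F [-0.8  0.3 -0.7] q [ 0.27  0.54  0.32  1.69 -0.2   0.95  2.31]
(0.545, -0.372, 0.105) 93.8 -> [-0.18, -0.01, 4.9] [0.0, -0.0, 0.02]
```

View pics/b1.png

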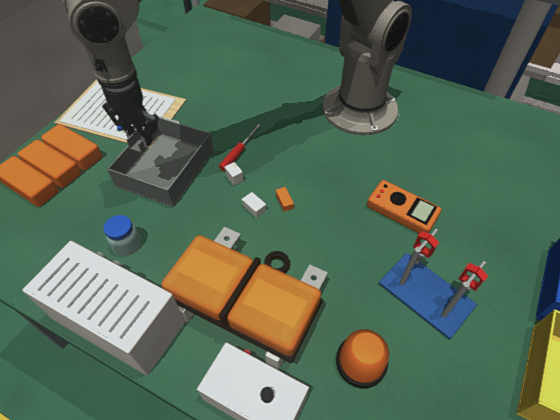

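apply_moves --moves '[[[-0.15,0,2],[0,0,0],-1],[[-0.15,0,4],[0,0,0],-1],[[-0.15,0,4.9],[0,0,0],-1],[[-0.15,0,4.9],[0,0,0],-1],[[-0.15,0,4.9],[0,0,0],-1],[[-0.15,0,4.9],[0,0,0],0.3],[[-0.15,0,4.9],[0,0,0],0.3],[[-0.15,0,4.9],[0,0,0],0.3],[[-0.15,0,3],[0,0,0],0.3],[[-0.15,0,1],[0,0,0],0.3],[[-0.15,0,0],[0,0,0],0.5],[[-0.15,0,0],[0,0,0],0.5],[[-0.15,0,0],[0,0,0],0.5]]'

```text
t: 8.52
eef_pos: [0.5444, -0.3716, 0.2264]
tool_rot: [-0.001, 0.682, 0.731, -0.0]
contact_force: [-0.6, -0.0, 0.8]
gripper_width: 0.751
```

```bash
python3 -c "
from plan import *
from fit import *
T=read_camera('top');S=read_camera('scene')
g={'foam_long': (0.4896,-0.0949),'foam_tall':( 0.428,-0.1925),'amber_offcut': (0.4343,-0.0352 )}
locate(g,[T,S],g)
cv2.imwrite('pics/b2.png',T['color'][...,::-1])
show(((.428,-.1925,.2),149),((.428,-.1925,.079),149))"
```

```text
foam_long [ 0.4893 -0.095   1.2079] deg 69.2 cost 0.242 [328, 398]
foam_tall [ 0.4285 -0.1928  1.0684] deg 61.2 cost 0.258 [251, 301]
amber_offcut [ 0.4343 -0.0352  3.9893] deg 228.6 cost 0.2 [246, 295]
t 8.62 tcp [ 0.5442 -0.3715  0.2258] toolyaw 94.0 grip 0.751 F [ 0.9  0.4 -0.7] q [ 0.27  0.54  0.33  1.68 -0.21  0.95  2.32]
(0.428, -0.1925, 0.2) 149 -> [7.46, -4.14, 1.05] [-0.01, -0.01, -5.5]
(0.428, -0.1925, 0.079) 149 -> [7.46, -4.13, 5.89] [-0.01, -0.01, -5.5]
```

View pics/b2.png

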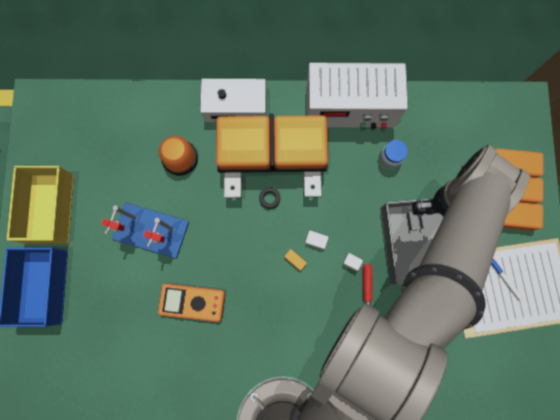

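apply_moves --moves '[[[1.5,-0.8,0],[0,0,1],0.5],[[3,-1.6,0],[0,0,2],0.5],[[4.5,-2.4,0],[0,0,3],0.5],[[6,-3.2,0],[0,0,4],0.5],[[7.4,-4.13,0],[0,0,5],0.5],[[7.4,-4.13,0],[0,0,6],0.5],[[7.4,-4.13,0],[0,0,7],0.5],[[7.4,-4.13,0],[0,0,8],0.5],[[7.4,-4.13,0],[0,0,9],0.5],[[7.4,-4.13,0.5],[0,0,10],0.5],[[7.4,-4.13,1],[0,0,11],0.5],[[7.4,-4.13,2],[0,0,12],0.5],[[7.4,-4.13,2.5],[0,0,12.4],0.5],[[7.4,-4.13,2.5],[0,0,12.4],0.5],[[7.4,-4.13,2.5],[0,0,12.4],0.5],[[7.4,-4.13,2.5],[0,0,12.4],0.5]]'

```text
t: 10.62
eef_pos: [0.4293, -0.1947, 0.1654]
tool_rot: [-0.0, 0.966, -0.259, 0.0]
contact_force: [-0.0, -0.5, -1.1]
gripper_width: 0.754
```

```bash
python3 -c "
from plan import *
from fit import *
T=read_camera('top');S=read_camera('scene')
g={'foam_long': (0.4896,-0.0949),'foam_tall':( 0.428,-0.1925),'amber_offcut': (0.4343,-0.0352 )}
locate(['foam_tall'],[S],g)
cv2.imwrite('pics/b3.png',S['color'][...,::-1])
show(((.4285,-.1928,.083),150))"
```

```text
foam_tall [ 0.4244 -0.193   4.1085] deg 235.4 cost 0.132 [282]
t 10.72 tcp [ 0.4293 -0.1947  0.1653] toolyaw -30.0 grip 0.749 F [-0.5 -0.  -0.3] q [-0.32  0.44  0.77  2.19 -0.49  0.68  0.26]
(0.4285, -0.1928, 0.083) 150 -> [-0.07, -0.05, 3.29] [-0.0, -0.0, -0.0]
```

View pics/b3.png

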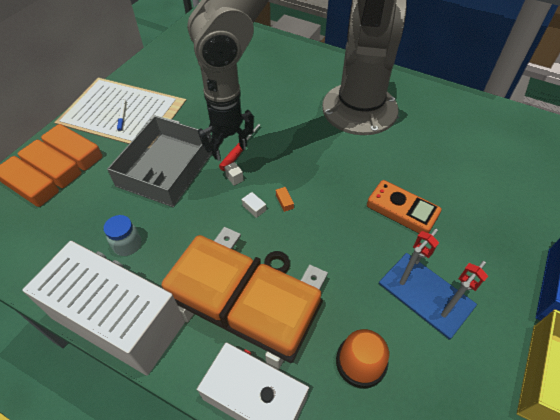

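apply_moves --moves '[[[-0.07,-0.05,1.5],[0,0,0],0.5],[[-0.07,-0.05,2.8],[0,0,0],0.5],[[-0.07,-0.05,3.25],[0,0,0],0.5],[[-0.07,-0.05,3.25],[0,0,0],0.5],[[-0.07,-0.05,3.25],[0,0,0],-1],[[-0.07,-0.05,3.25],[0,0,0],-1],[[-0.07,-0.05,3.25],[0,0,0],-1],[[-0.07,-0.05,3.25],[0,0,0],-1],[[-0.07,-0.05,3.25],[0,0,0],-1],[[-0.07,-0.05,1],[0,0,0],-1],[[-0.07,-0.05,-1],[0,0,0],-1],[[-0.07,-0.05,-2.4],[0,0,0],-1],[[-0.07,-0.05,-2.4],[0,0,0],-1],[[-0.07,-0.05,-2.4],[0,0,0],-1],[[-0.07,-0.05,-2.4],[0,0,0],-1]]'

```text
t: 12.6
eef_pos: [0.4275, -0.1924, 0.224]
tool_rot: [0.0, 0.966, -0.259, -0.001]
contact_force: [0.2, -0.3, -0.8]
gripper_width: 0.369
```

```bash
python3 -c "
from plan import *
show(((.43,-.385,.225),93.8),((.43,-.385,.115),93.8))
S=read_camera('scene')
cv2.imwrite('pics/b4.png',S['color'][...,::-1])
"
```

```text
t 12.6 tcp [ 0.4275 -0.1924  0.224 ] toolyaw -30.0 grip 0.369 F [ 0.2 -0.3 -0.8] q [-0.45  0.34  0.9   2.15 -0.37  0.81  0.16]
(0.43, -0.385, 0.225) 93.8 -> [3.94, 6.62, -0.04] [0.01, 0.01, 5.62]
(0.43, -0.385, 0.115) 93.8 -> [3.95, 6.62, 4.36] [0.01, 0.01, 5.62]
```

View pics/b4.png

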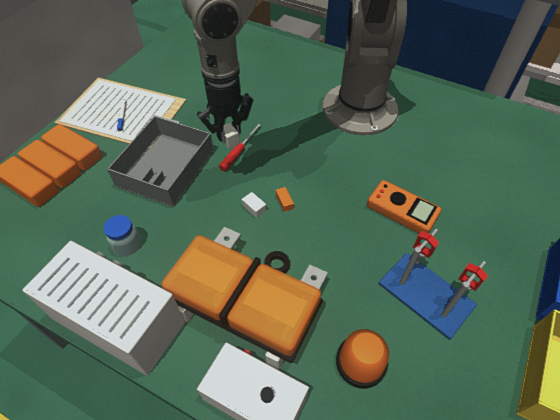

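apply_moves --moves '[[[1,1.7,0],[0,0,1],-1],[[2,3.4,0],[0,0,2],-1],[[3,5,0],[0,0,3],-1],[[3.95,6.62,0],[0,0,4],-1],[[3.95,6.62,0],[0,0,5],-1],[[3.95,6.62,0],[0,0,5.6],-1],[[3.95,6.62,0],[0,0,5.6],-1],[[3.95,6.62,1.5],[0,0,5.6],-1],[[3.95,6.62,3],[0,0,5.6],-1],[[3.95,6.62,4.4],[0,0,5.6],-1],[[3.95,6.62,4.4],[0,0,5.6],-1],[[3.95,6.62,4.4],[0,0,5.6],-1],[[3.95,6.62,4.4],[0,0,5.6],0.3],[[3.95,6.62,4.4],[0,0,5.6],0.3],[[3.95,6.62,4.4],[0,0,5.6],0.3],[[3.95,6.62,2],[0,0,5.6],0.3],[[3.95,6.62,0],[0,0,5.6],0.5],[[3.95,6.62,0],[0,0,5.6],0.5],[[3.95,6.62,0],[0,0,5.6],0.5]]'

```text
t: 15.02
eef_pos: [0.4308, -0.3849, 0.2247]
tool_rot: [-0.0, 0.731, -0.682, -0.0]
contact_force: [0.1, 0.1, -0.6]
gripper_width: 0.755
```

```bash
python3 -c "
from plan import *
from fit import *
T=read_camera('top');S=read_camera('scene')
g={'foam_long': (0.4896,-0.0949),'amber_offcut': (0.4343,-0.0352 )}
locate(g,[T,S],g)
cv2.imwrite('pics/b5.png',S['color'][...,::-1])
show(((.489,-.095,.17),160),((.489,-.095,.078),160))"
```

```text
foam_long [ 0.4899 -0.0951  1.2394] deg 71.0 cost 0.25 [323, 400]
amber_offcut [ 0.4339 -0.0359  0.852 ] deg 48.8 cost 0.458 [174, 296]
t 15.12 tcp [ 0.4304 -0.3847  0.2238] toolyaw -86.0 grip 0.751 F [ 0.5 -0.6  0.1] q [-0.11  0.64  1.05  1.91 -0.66  0.99 -0.26]
(0.489, -0.095, 0.17) 160 -> [-11.39, -3.14, 2.17] [0.0, 0.01, -6.6]
(0.489, -0.095, 0.078) 160 -> [-11.39, -3.15, 5.85] [0.0, 0.01, -6.6]
```

View pics/b5.png

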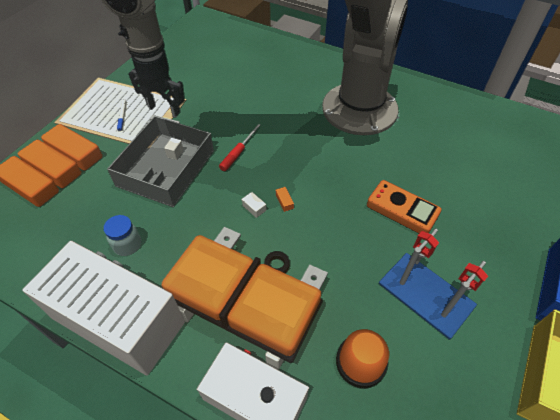

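apply_moves --moves '[[[-2,-0.6,0],[0,0,-1],0.5],[[-4,-1.2,0],[0,0,-2],0.5],[[-6,-1.8,0],[0,0,-3],0.5],[[-8,-2.4,0],[0,0,-4],0.5],[[-10,-2.8,0],[0,0,-5],0.5],[[-11.4,-3.15,0.5],[0,0,-6],0.5],[[-11.4,-3.15,1.5],[0,0,-6.6],0.5],[[-11.4,-3.15,2.3],[0,0,-6.6],0.5],[[-11.4,-3.15,2.3],[0,0,-6.6],0.5],[[-11.4,-3.15,2.3],[0,0,-6.6],0.5],[[-11.4,-3.15,2.3],[0,0,-6.6],0.5]]'

```text
t: 16.5
eef_pos: [0.49, -0.0959, 0.168]
tool_rot: [-0.0, 0.985, -0.174, 0.0]
contact_force: [0.4, -0.0, 0.4]
gripper_width: 0.75
```

```bash
python3 -c "
from plan import *
from fit import *
T=read_camera('top');S=read_camera('scene')
g={'foam_long': (0.4896,-0.0949),'amber_offcut': (0.4343,-0.0352 )}
locate(['foam_long'],[S],g)
cv2.imwrite('pics/b6.png',S['color'][...,::-1])
show(((.489,-.095,.079),160))"
```

```text
foam_long [ 0.4864 -0.0965  1.2145] deg 69.6 cost 0.088 [390]
t 16.6 tcp [ 0.4899 -0.0957  0.1679] toolyaw -20.0 grip 0.75 F [ 0.  -0.6  0.5] q [-0.53  0.48  0.76  2.13 -0.51  0.72  0.21]
(0.489, -0.095, 0.079) 160 -> [-0.05, -0.01, 3.56] [-0.0, -0.01, -0.0]
```

apply_moves --moves '[[[-0.05,0,2],[0,0,0],0.5],[[-0.05,0,3.5],[0,0,0],0.5],[[-0.05,0,3.5],[0,0,0],0.5],[[-0.05,0,3.5],[0,0,0],-1],[[-0.05,0,3.5],[0,0,0],-1],[[-0.05,0,3.5],[0,0,0],-1],[[-0.05,0,3.5],[0,0,0],-1],[[-0.05,0,3.5],[0,0,0],-1],[[-0.05,0,1],[0,0,0],-1],[[-0.05,0,-1.3],[0,0,0],-1],[[0.5,1.5,-2.3],[0,0,1],-1],[[1,3.5,-2.3],[0,0,2],-1],[[1.7,5.5,-2.3],[0,0,3],-1],[[2.4,7.5,-2.3],[0,0,4],-1],[[3.1,9.5,-2.3],[0,0,5],-1],[[3.7,11,-2.3],[0,0,6],-1],[[3.7,11,-2.3],[0,0,6.6],-1],[[3.7,11,-2.3],[0,0,6.6],-1],[[3.7,11,-2.3],[0,0,6.6],-1],[[3.7,11,-2.3],[0,0,6.6],-1]]'

```text
t: 19.1
eef_pos: [0.4827, -0.3849, 0.2252]
tool_rot: [-0.0, 0.732, -0.681, 0.0]
contact_force: [-0.2, -1.0, -0.8]
gripper_width: 0.415
```

```bash
python3 -c "
from plan import *
show(((.483,-.383,.107),93.8))"
```

```text
t 19.1 tcp [ 0.4827 -0.3849  0.2252] toolyaw -85.9 grip 0.415 F [-0.2 -1.  -0.8] q [-0.13  0.71  1.05  1.82 -0.71  1.05 -0.3 ]
(0.483, -0.383, 0.107) 93.8 -> [-0.07, -0.01, 4.73] [-0.0, 0.0, 0.03]
```

apply_moves --moves '[[[0,0,2],[0,0,0],-1],[[0,0,4],[0,0,0],-1],[[0,0,4.7],[0,0,0],-1],[[0,0,4.7],[0,0,0],-1],[[0,0,4.7],[0,0,0],-1],[[0,0,4.7],[0,0,0],0.3],[[0,0,4.7],[0,0,0],0.3],[[0,0,4.7],[0,0,0],0.3],[[0,0,2],[0,0,0],0.3],[[0,0,0],[0,0,0],0.5],[[0,0,0],[0,0,0],0.5],[[0,0,0],[0,0,0],0.5]]'

```text
t: 20.6
eef_pos: [0.4823, -0.3852, 0.2246]
tool_rot: [-0.0, 0.731, -0.682, -0.0]
contact_force: [-0.5, 0.1, -1.1]
gripper_width: 0.756
```

```bash
python3 -c "
from plan import *
from fit import *
T=read_camera('top');S=read_camera('scene')
g={'amber_offcut': (0.4343,-0.0352 )}
locate(g,[S],g)
cv2.imwrite('pics/b7.png',S['color'][...,::-1])
show(((.434,-.0355,.17),138.6),((.434,-.0355,.076),138.6))"
```

```text
amber_offcut [ 0.4315 -0.0364  0.8416] deg 48.2 cost 0.059 [295]
t 20.7 tcp [ 0.4819 -0.3849  0.2235] toolyaw -86.0 grip 0.75 F [-0.2  0.2 -0.1] q [-0.13  0.71  1.05  1.82 -0.71  1.05 -0.3 ]
(0.434, -0.0355, 0.17) 138.6 -> [-14.07, 0.94, 2.17] [0.01, 0.01, -4.46]
(0.434, -0.0355, 0.076) 138.6 -> [-14.06, 0.93, 5.93] [0.01, 0.01, -4.46]
```

View pics/b7.png

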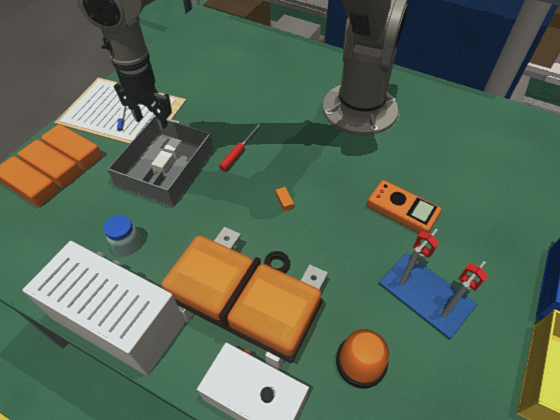

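apply_moves --moves '[[[-2.2,0,0],[0,0,-0.8],0.5],[[-4.4,0,0],[0,0,-1.6],0.5],[[-6.6,0,0],[0,0,-2.4],0.5],[[-8.8,0.2,0],[0,0,-3.2],0.5],[[-11,0.5,0],[0,0,-4],0.5],[[-13,0.8,0.5],[0,0,-4.46],0.5],[[-14.06,0.93,1.5],[0,0,-4.46],0.5],[[-14.06,0.93,2.3],[0,0,-4.46],0.5],[[-14.06,0.93,2.3],[0,0,-4.46],0.5],[[-14.06,0.93,2.3],[0,0,-4.46],0.5],[[-14.06,0.93,2.3],[0,0,-4.46],0.5],[[-14.06,0.93,2.3],[0,0,-4.46],0.5]]'

```text
t: 22.2
eef_pos: [0.4351, -0.0368, 0.1678]
tool_rot: [-0.0, 0.935, -0.354, 0.0]
contact_force: [-0.6, 0.1, -0.2]
gripper_width: 0.748
```

```bash
python3 -c "
from plan import *
from fit import *
T=read_camera('top');S=read_camera('scene')
g={'amber_offcut': (0.4343,-0.0352 )}
locate(g,[S],g)
show(((.434,-.0355,.0755),138.6))"
```

```text
amber_offcut [ 0.4316 -0.0367  0.8527] deg 48.9 cost 0.06 [298]
t 22.3 tcp [ 0.435  -0.0367  0.1677] toolyaw -41.4 grip 0.75 F [-0.7  0.3  0.1] q [-0.82  0.45  0.95  2.27 -0.59  0.69 -0.17]
(0.434, -0.0355, 0.0755) 138.6 -> [-0.06, -0.01, 3.69] [-0.0, -0.0, -0.0]
```

apply_moves --moves '[[[-0.06,0,2],[0,0,0],0.5],[[-0.06,0,3.3],[0,0,0],0.5],[[-0.06,0,3.65],[0,0,0],0.5],[[-0.06,0,3.65],[0,0,0],-1],[[-0.06,0,3.65],[0,0,0],-1],[[-0.06,0,3.65],[0,0,0],-1],[[-0.06,0,3.65],[0,0,0],-1],[[-0.06,0,3.65],[0,0,0],-1],[[-0.06,0,1.5],[0,0,0],-1],[[-0.06,0,-0.7],[0,0,0],-1],[[1,1,-2.3],[0,0,0.5],-1],[[2.6,2.3,-2.3],[0,0,1],-1],[[4.4,3.8,-2.3],[0,0,1.8],-1],[[6.2,5.3,-2.3],[0,0,2.6],-1],[[8,6.8,-2.3],[0,0,3.4],-1],[[10,8.4,-2.3],[0,0,4.4],-1],[[10.65,9.15,-2.3],[0,0,4.46],-1],[[10.65,9.15,-2.3],[0,0,4.46],-1],[[10.65,9.15,-2.3],[0,0,4.46],-1],[[10.65,9.15,-2.3],[0,0,4.46],-1]]'

```text
t: 24.8
eef_pos: [0.4836, -0.3827, 0.225]
tool_rot: [-0.001, 0.732, -0.681, -0.0]
contact_force: [-0.0, 0.3, -0.0]
gripper_width: 0.319
```

```bash
python3 -c "
from plan import *
show(((.483,-.383,.121),93.8))
S=read_camera('scene');crop(S,160,140,75,5,'pics/b8.png')"
```

```text
t 24.8 tcp [ 0.4836 -0.3827  0.225 ] toolyaw -85.9 grip 0.319 F [-0.   0.3 -0. ] q [-0.14  0.71  1.06  1.82 -0.72  1.05 -0.3 ]
(0.483, -0.383, 0.121) 93.8 -> [0.01, 0.03, 4.16] [-0.0, 0.01, 0.03]
```

View pics/b8.png

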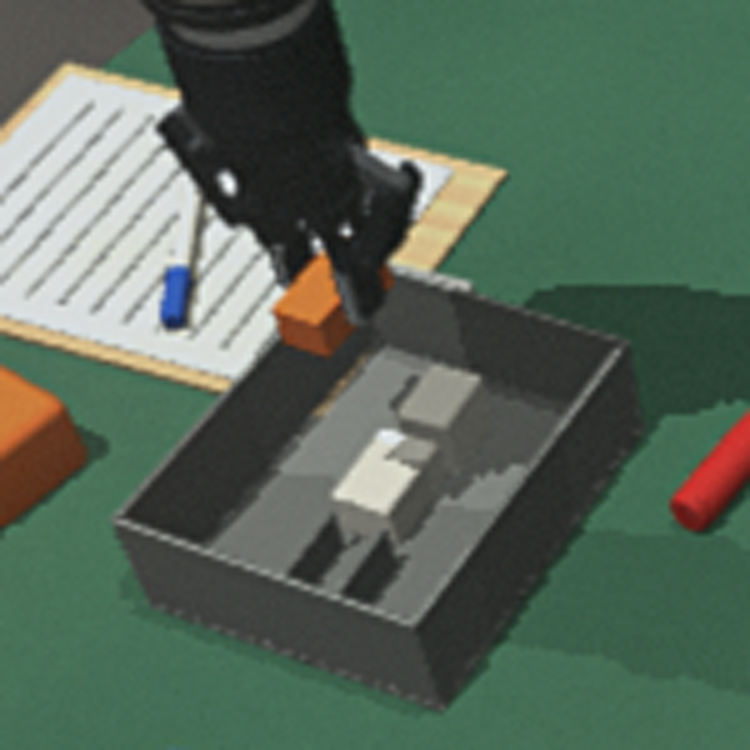

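apply_moves --moves '[[[0,0,2],[0,0,0],-1],[[0,0,3.5],[0,0,0],-1],[[0,0,4.1],[0,0,0],-1],[[0,0,4.1],[0,0,0],-1],[[0,0,4.1],[0,0,0],-1],[[0,0,4.1],[0,0,0],0.2],[[0,0,4.1],[0,0,0],0.2],[[0,0,4.1],[0,0,0],0.2],[[0,0,4.1],[0,0,0],0.2],[[0,0,2],[0,0,0],0.2],[[0,0,0],[0,0,0],0.5],[[0,0,-1],[0,0,0],0.5],[[0,0,-1],[0,0,0],0.5]]'

```text
t: 26.48
eef_pos: [0.4836, -0.3851, 0.2518]
tool_rot: [-0.0, 0.731, -0.682, 0.002]
contact_force: [0.9, -0.2, -0.4]
gripper_width: 0.752
```

```bash
python3 -c "
from plan import *
show()
S=read_camera('scene');T=read_camera('top');cv2.imwrite('pics/c0.png',S['color'][...,::-1]);cv2.imwrite('pics/c1.png',T['color'][...,::-1]);
for n in ('scene','top'):
  for q in ('paper_ball','card_spacer','foam_tall'): print(n,q,[(d['pixel'],round(d['conf'],2)) for d in look_for(n,q)])"
```

```text
t 26.48 tcp [ 0.4836 -0.3851  0.2518] toolyaw -86.0 grip 0.752 F [ 0.9 -0.2 -0.4] q [-0.15  0.69  1.09  1.8  -0.69  1.09 -0.32]
scene paper_ball [([281.5, 472.0], 0.59), ([295.6, 247.2], 0.5)]
scene card_spacer []
scene foam_tall [([146.1, 177.4], 0.52), ([294.5, 244.9], 0.37)]
top paper_ball []
top card_spacer []
top foam_tall [([147.1, 272.5], 0.57), ([238.7, 149.9], 0.53)]
```

View pics/c0.png

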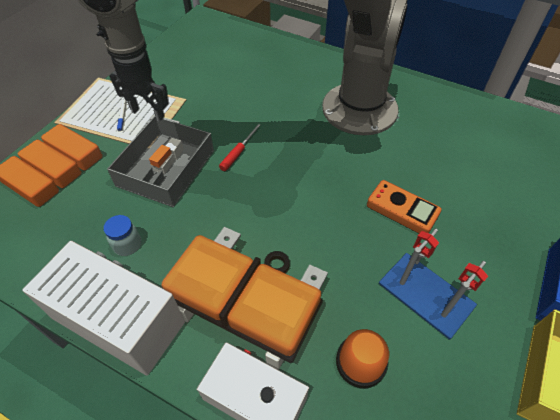

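View pics/c1.png

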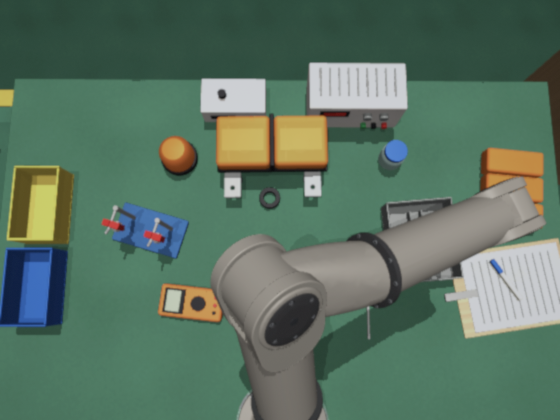

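```bash
python3 -c "
from h import *
S=read_camera('scene');crop(S,265,355,50,7,'pics/z0.png')
T=read_camera('top');crop(T,265,120,60,6,'pics/z1.png')
print(atz(S,(273,360),0.03), atz(S,(183,312),0.0))"
```

```text
[[0.81547676 0.14093268 0.03      ]] [[ 0.8076531  -0.08893869  0.        ]]
```

View pics/z0.png

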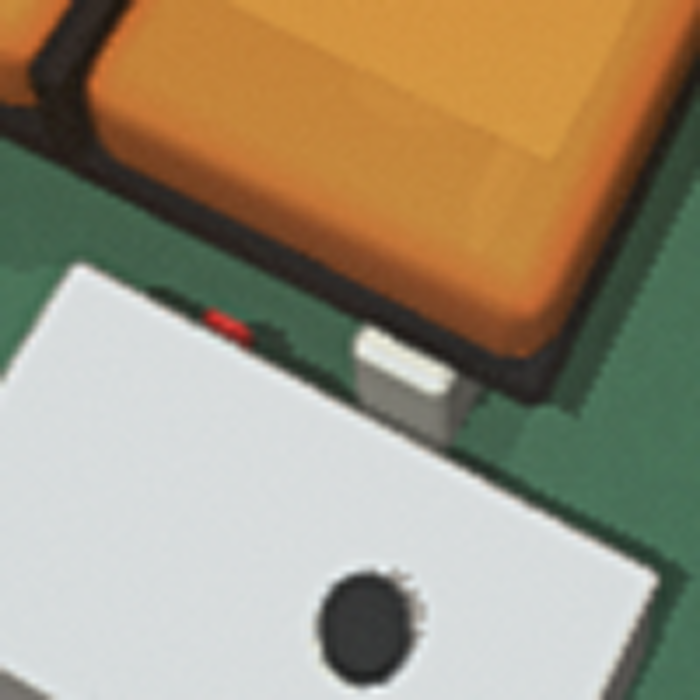

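View pics/z1.png

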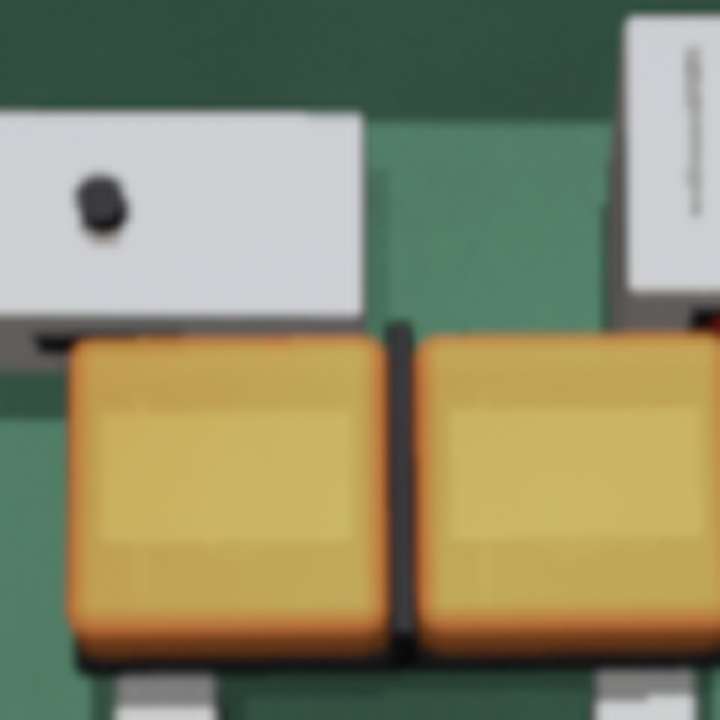

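```bash
cat > pinfit.py <<'E'
from fit import *
def cmask(c,lo,hi,uv,r,extra=None):
    hsv=cv2.cvtColor(c["color"],cv2.COLOR_RGB2HSV);m=cv2.inRange(hsv,np.array(lo),np.array(hi))>0
    if extra: m|=cv2.inRange(hsv,np.array(extra[0]),np.array(extra[1]))>0
    w=np.zeros(m.shape,bool);u,v=np.round(uv).astype(int);w[max(0,v-r):v+r,max(0,u-r):u+r]=1
    m&=w;n,l,st,ce=cv2.connectedComponentsWithStats(m.astype(np.uint8))
    return m if n<2 else m
def hullmask(m):
    p=cv2.findNonZero(m.astype(np.uint8));o=np.zeros(m.shape,np.uint8);cv2.fillConvexPoly(o,cv2.convexHull(p),1);return o>0
HP=np.array([[i*.008,j*.020,z] for i in(-1,1) for j in(-1,1) for z in(.008,.048)]+[[i*.008,j*.008,.060] for i in(-1,1) for j in(-1,1)])
def fitpts(cs,masks,P,x0,step,nz=4):
    """p=(x,y,z,yaw)"""
    from scipy.optimize import minimize
    def cost(p):
        t=0
        for c,m in zip(cs,masks):
            uv=proj(c,R.from_euler('z',p[3]).apply(P)+p[:3]);k=4
            ys,xs=np.nonzero(m);o=np.array([xs.min()-12,ys.min()-12]);W=xs.max()-xs.min()+25;Hh=ys.max()-ys.min()+25
            hull=cv2.convexHull((((uv-o+.5)*k-.5)*16).astype(np.float32)).round().astype(np.int32)
            im=np.zeros((Hh*k,W*k),np.uint8);cv2.fillConvexPoly(im,hull,1,shift=4)
            M=np.kron(m[o[1]:o[1]+Hh,o[0]:o[0]+W].astype(np.uint8),np.ones((k,k),np.uint8))
            t+=1-(im&M).sum()/(im|M).sum()
        return t
    x0=np.array(x0,float);best=None
    for s in(1,-1,.4):
        sim=np.vstack([x0]+[x0+np.eye(4)[i]*step[i]*s for i in range(4)])
        r=minimize(cost,x0,method="Nelder-Mead",options=dict(initial_simplex=sim,maxiter=250))
        if best is None or r.fun<best.fun:best=r
    return best
RED=((0,120,60),(7,255,255));RED2=((172,120,60),(180,255,255))
E
python3 - <<'E'
from pinfit import *
from plan import show
T=read_camera("top");S=read_camera("scene")
bs=[]
for c,uv,r in((T,(148,229),48),(S,(428,292),62)):
    m=hullmask(cmask(c,(100,100,40),(125,255,255),uv,r));bs.append(m)
for cs,ms in(([T],[bs[0]]),([S],[bs[1]]),([T,S],bs)):
    b=fitbox(cs,ms,(.11,.19,.012),(.53,.33),yaws=[-.33]);print("stand",b.x.round(4),np.degrees(b.x[2]).round(1),round(b.fun,3))
x,y,yw=b.x
for s in(1,-1):
    p0=np.array([x,y,.1])+R.from_euler('z',yw).apply([0,s*.055,0]);hs=[]
    for c in(T,S):
        m=hullmask(cmask(c,*RED,proj(c,p0+[0,0,.035])[0],18,RED2));hs.append(m)
    for cs,ms,n in(([T],hs[:1],"T"),([S],hs[1:],"S"),([T,S],hs,"TS")):
        st=(.01,.01,0 if n!="TS" else .004,.1)
        st=(.01,.01,.002 if n=="TS" else 1e-9,.1)
        r=fitpts(cs,ms,HP,[*p0,yw],st);print("pin",s,p0.round(4),n,r.x.round(4),np.degrees(r.x[3]).round(1),round(r.fun,3),[int(m.sum()) for m in ms])
E
```

```text
stand [ 0.5193  0.3724 -0.2922] -16.7 0.027
stand [ 0.5161  0.3714 -0.2913] -16.7 0.024
stand [ 0.5176  0.3714 -0.2853] -16.3 0.075
pin 1 [0.533  0.4242 0.1   ] T [ 0.5157  0.4332  0.1    -0.3004] -17.2 0.127 [150]
pin 1 [0.533  0.4242 0.1   ] S [ 0.5134  0.4295  0.1    -0.2338] -13.4 0.061 [467]
pin 1 [0.533  0.4242 0.1   ] TS [ 0.5146  0.43    0.102  -0.2993] -17.1 0.234 [150, 467]
pin -1 [0.5021 0.3187 0.1   ] T [ 0.4858  0.3273  0.1    -0.3477] -19.9 0.141 [131]
pin -1 [0.5021 0.3187 0.1   ] S [ 0.4822  0.323   0.1    -0.2887] -16.5 0.055 [430]
pin -1 [0.5021 0.3187 0.1   ] TS [ 0.4846  0.3236  0.1035 -0.338 ] -19.4 0.238 [131, 430]
```

```bash
python3 -c "
from plan import *
show(((.54,0,.30),-86),((.484,.325,.28),-86))"
```

```text
t 27.07 tcp [ 0.483  -0.3843  0.2497] toolyaw -86.0 grip 0.751 F [-0.4 -0.5 -0.8] q [-0.15  0.69  1.09  1.8  -0.69  1.09 -0.32]
(0.54, 0, 0.3) -86 -> [-15.18, -3.34, -2.01] [0.0, 0.0, -0.0]
(0.484, 0.325, 0.28) -86 -> [-28.3, -2.0, -1.21] [0.0, 0.0, -0.0]
```

apply_moves --moves '[[[-1.5,-0.4,-0.5],[0,0,-1],0.5],[[-3,-0.8,-1],[0,0,-2],0.5],[[-5,-1.2,-1.5],[0,0,-3],0.5],[[-7,-1.6,-2],[0,0,-4],0.5],[[-9,-2,-2],[0,0,-5],0.5],[[-11,-2.5,-2],[0,0,-6],0.5],[[-13,-3,-2],[0,0,-7],0.5],[[-15,-3.3,-2],[0,0,-8],0.5],[[-17,-3.3,-2],[0,0,-9],0.5],[[-19,-3.3,-2],[0,0,-10],0.5],[[-21,-3,-2],[0,0,-11],0.5],[[-23,-2.8,-2],[0,0,-12],0.5],[[-25,-2.5,-2],[0,0,-13],0.5],[[-27,-2.2,-2],[0,0,-14],0.5],[[-28.3,-2,-2],[0,0,-15],0.5],[[-28.3,-2,-1.5],[0,0,-15.9],0.5],[[-28.3,-2,-1.2],[0,0,-15.9],0.5],[[-28.3,-2,-1.2],[0,0,-15.9],0.5],[[-28.3,-2,-1.2],[0,0,-15.9],0.5],[[-28.3,-2,-1.2],[0,0,-15.9],0.5]]'

```text
t: 29.58
eef_pos: [0.4843, 0.3248, 0.2803]
tool_rot: [-0.0, 0.804, 0.594, 0.0]
contact_force: [-0.0, 0.1, 0.4]
gripper_width: 0.749
```

```bash
python3 -c "
from plan import *
show(((.484,.325,.25),73.3),((.484,.325,.184),73.3))
S=read_camera('scene');T=read_camera('top');cv2.imwrite('pics/e0.png',S['color'][...,::-1]);crop(S,430,220,90,5,'pics/e1.png')
crop(T,422,240,50,6,'pics/e2.png')"
```

```text
t 29.57 tcp [0.4843 0.3248 0.2803] toolyaw 72.9 grip 0.749 F [-0.   0.1  0.4] q [-1.08  0.38  0.49  1.83 -0.21  0.98  0.77]
(0.484, 0.325, 0.25) 73.3 -> [0.0, -0.02, 1.21] [0.0, -0.0, -0.04]
(0.484, 0.325, 0.184) 73.3 -> [0.0, -0.02, 3.85] [0.0, -0.0, -0.04]
```

View pics/e0.png

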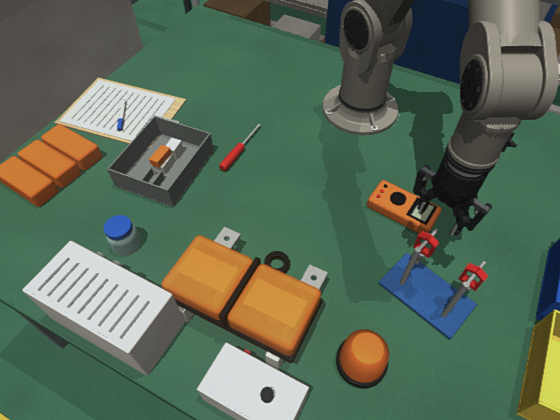

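View pics/e2.png

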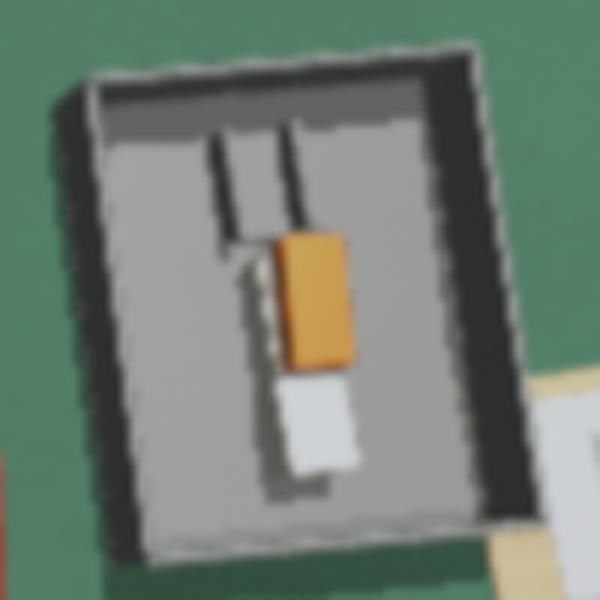

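apply_moves --moves '[[[0,0,1.5],[0,0,0],0.5],[[0,0,2.7],[0,0,0],0.5],[[0,0,3.4],[0,0,0],0.5],[[0,0,3.8],[0,0,0],0.5],[[0,0,3.8],[0,0,0],0.5],[[0,0,3.8],[0,0,0],0.5]]'

```text
t: 30.42
eef_pos: [0.4846, 0.3253, 0.1858]
tool_rot: [-0.0, 0.804, 0.595, 0.001]
contact_force: [-0.4, 0.3, 0.5]
gripper_width: 0.753
```

```bash
python3 -c "
from plan import *
show()
S=read_camera('scene');crop(S,430,240,60,7,'pics/e3.png')"
```

```text
t 30.43 tcp [0.4846 0.3253 0.1858] toolyaw 73.0 grip 0.753 F [-0.4  0.3  0.5] q [-1.03  0.5   0.43  1.91 -0.28  0.8   0.83]
```

View pics/e3.png

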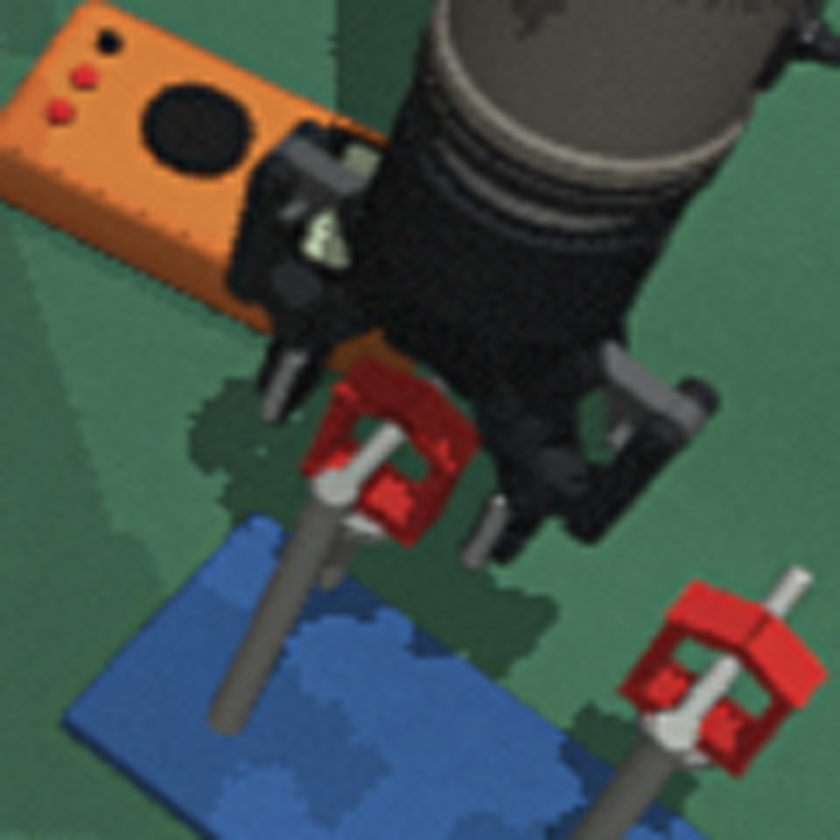

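apply_moves --moves '[[[0,0,0.08],[0,0,0],0.1],[[0,0,0.08],[0,0,0],-1],[[0,0,0.08],[0,0,0],-1],[[0,0,0.08],[0,0,0],-1],[[0,0,0.08],[0,0,0],-1],[[0,0,0.08],[0,0,0],-1]]' --force 60

```text
t: 31.22
eef_pos: [0.4841, 0.325, 0.1832]
tool_rot: [-0.0, 0.804, 0.595, 0.0]
contact_force: [-1.4, -1.5, 5.6]
gripper_width: 0.46
```

```bash
python3 -c "
from plan import *
show()
S=read_camera('scene');crop(S,430,240,60,7,'pics/e4.png')"
```

```text
t 31.23 tcp [0.4841 0.325  0.1832] toolyaw 73.0 grip 0.46 F [-1.4 -1.5  5.6] q [-1.03  0.5   0.43  1.91 -0.29  0.79  0.83]
```

View pics/e4.png

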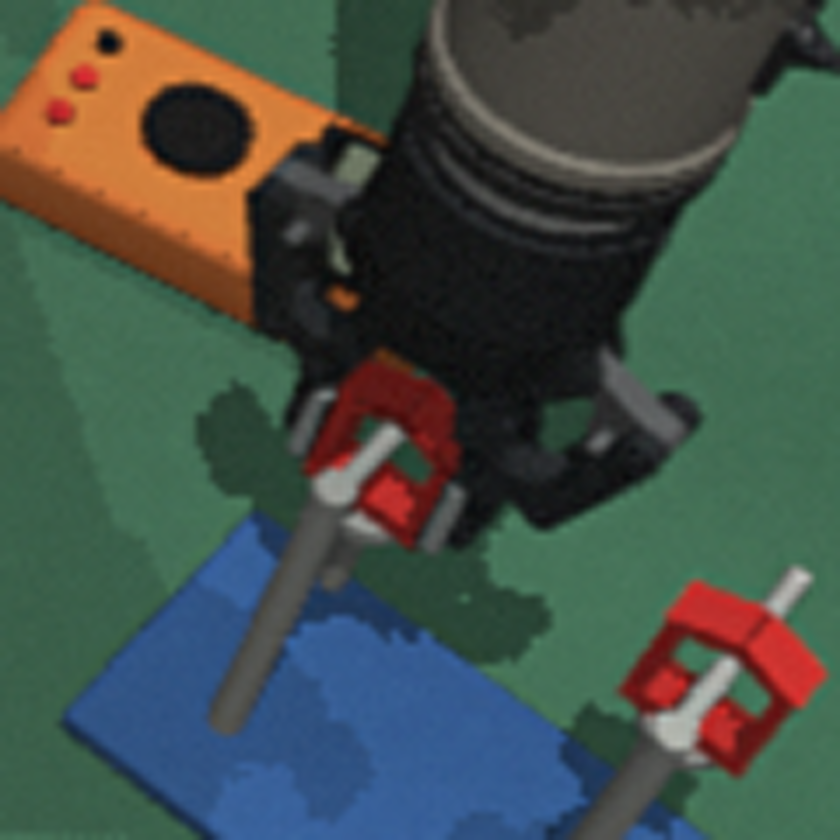

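apply_moves --moves '[[[0,0,-0.3],[0,0,0],-1],[[0,0,-0.62],[0,0,0],-1],[[0,0,-0.64],[0,0,0],-1],[[0,0,-0.64],[0,0,0],-1]]'

```text
t: 31.78
eef_pos: [0.484, 0.325, 0.1989]
tool_rot: [-0.0, 0.804, 0.595, 0.0]
contact_force: [-0.3, 0.2, -0.8]
gripper_width: 0.458
```

```bash
python3 -c "
from plan import *
show()
S=read_camera('scene');crop(S,430,240,60,7,'pics/e5.png')"
```

```text
t 31.77 tcp [0.484  0.325  0.1989] toolyaw 73.0 grip 0.458 F [-0.3  0.2 -0.8] q [-1.04  0.48  0.44  1.9  -0.27  0.82  0.82]
```

View pics/e5.png

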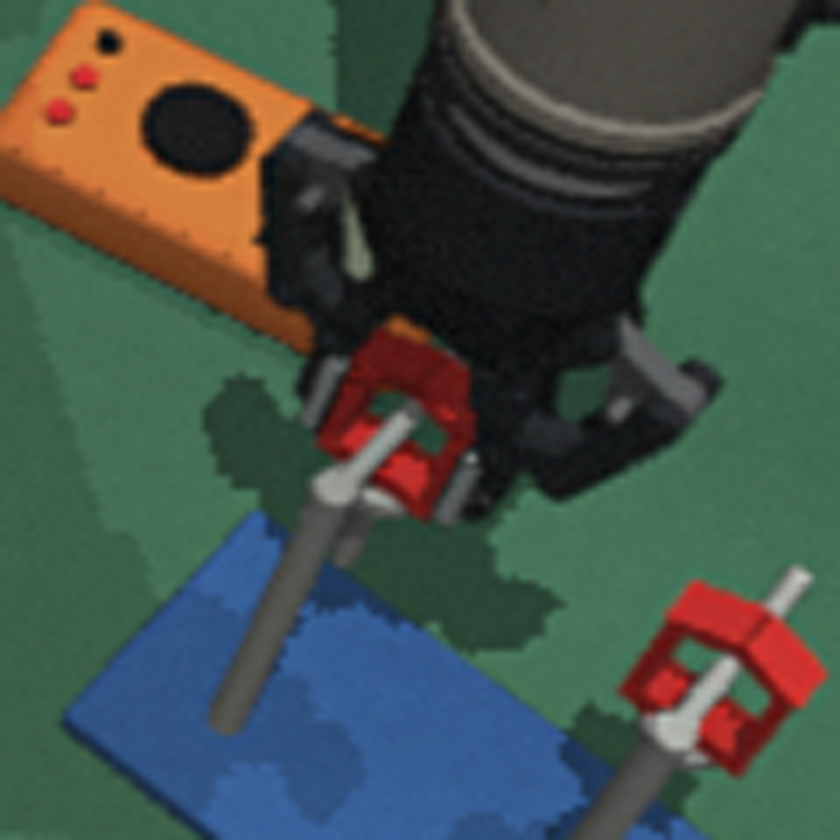

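apply_moves --moves '[[[0,-0.7,-0.64],[0,0,0],-1],[[0,-1.4,-0.64],[0,0,0],-1],[[0,-2.1,-0.64],[0,0,0],-1],[[0,-2.8,-0.64],[0,0,0],-1],[[0,-2.8,-0.64],[0,0,0],-1],[[0,-2.8,-0.64],[0,0,0],-1],[[0,-2.8,-1.4],[0,0,0],-1],[[0,-2.8,-1.4],[0,0,0],-1],[[0,-2.8,-1.4],[0,0,0],-1]]'

```text
t: 32.95
eef_pos: [0.4173, 0.3451, 0.2335]
tool_rot: [0.0, 0.804, 0.594, -0.0]
contact_force: [0.7, -0.6, -1.1]
gripper_width: 0.464
```

```bash
python3 -c "
from plan import *
show(((.50,.25,.27),90),((.628,.138,.25),90))
S=read_camera('scene');crop(S,410,220,75,6,'pics/e6.png')"
```

```text
t 32.95 tcp [0.4173 0.3451 0.2335] toolyaw 72.9 grip 0.464 F [ 0.7 -0.6 -1.1] q [-1.18  0.37  0.47  1.97 -0.21  0.85  0.67]
(0.5, 0.25, 0.27) 90 -> [-2.67, 4.28, -1.46] [-0.0, 0.0, -1.71]
(0.628, 0.138, 0.25) 90 -> [-5.45, 10.49, -0.66] [-0.0, 0.0, -1.71]
```

View pics/e6.png

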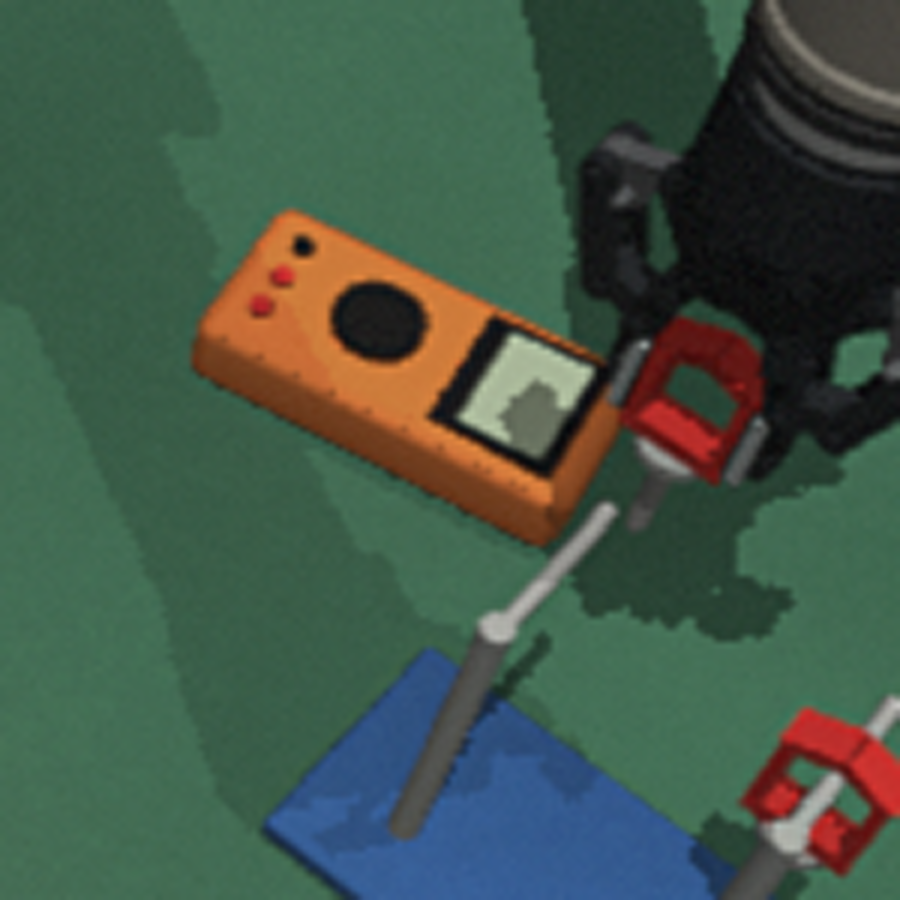

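apply_moves --moves '[[[-1.5,0,-1],[0,0,0],-1],[[-3,0,-2],[0,0,0],-1],[[-4.2,0.5,-2.5],[0,0,-0.5],-1],[[-4.7,2.5,-2.5],[0,0,-1],-1],[[-5,5,-2.5],[0,0,-1.71],-1],[[-5.2,7.2,-2],[0,0,-1.71],-1],[[-5.4,9,-1],[0,0,-1.71],-1],[[-5.45,10.5,-0.5],[0,0,-1.71],-1],[[-5.45,10.5,0],[0,0,-1.71],-1],[[-5.45,10.5,0.4],[0,0,-1.71],-1],[[-5.45,10.5,0.4],[0,0,-1.71],-1],[[-5.45,10.5,0.4],[0,0,-1.71],-1],[[-5.45,10.5,0.4],[0,0,-1.71],-1],[[-5.45,10.5,0.4],[0,0,-1.71],-1]]'

```text
t: 34.75
eef_pos: [0.6282, 0.1385, 0.2245]
tool_rot: [0.0, 0.707, 0.708, 0.0]
contact_force: [0.1, -0.5, -1.3]
gripper_width: 0.461
```

```bash
python3 -c "
from plan import *
show(((.628,.138,.215),90))
S=read_camera('scene');crop(S,313,260,40,10,'pics/f0.png')
T=read_camera('top');crop(T,232,187,35,10,'pics/f1.png')"
```

```text
t 34.75 tcp [0.6282 0.1385 0.2245] toolyaw 90.1 grip 0.461 F [ 0.1 -0.5 -1.3] q [-0.69  0.55  0.53  1.74 -0.33  0.94  1.54]
(0.628, 0.138, 0.215) 90 -> [-0.02, -0.01, 0.38] [0.0, -0.0, 0.01]
```

View pics/f0.png

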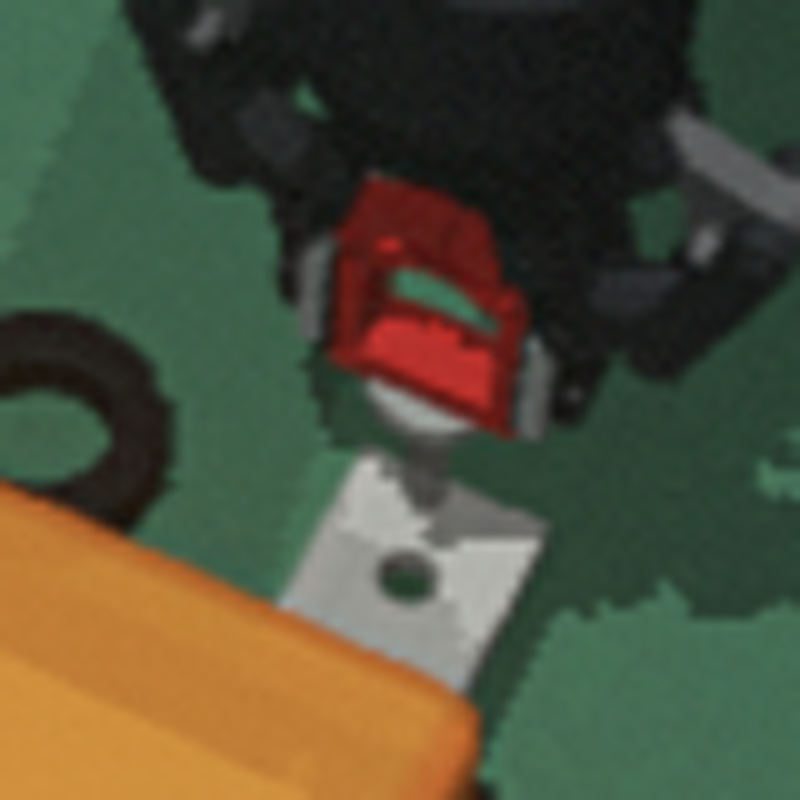

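View pics/f1.png

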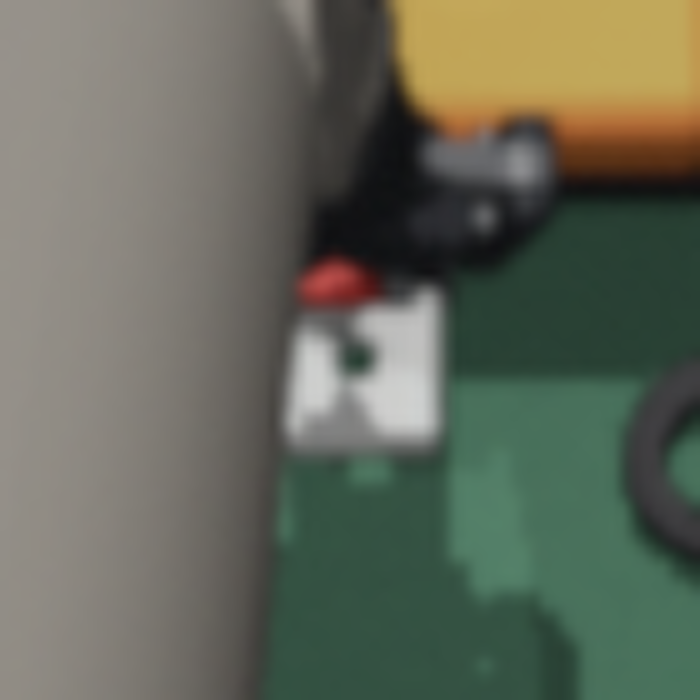

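```bash
cat > ov.py <<'E'
from h import *
def overlay(cam,pin,hole,name,cu,cv,r=30,f=14,yaw=0.,tool_yaw=None):
    """pin xyz origin; draws collar, shaft outline, handle lower edges; hole circle"""
    c=read_camera(cam);u0,v0=cu-r,cv-r
    im=cv2.resize(c["color"][v0:v0+2*r,u0:u0+2*r,::-1],None,fx=f,fy=f,interpolation=cv2.INTER_CUBIC)
    im2=im.copy()
    def dr(P,col,closed=True):
        uv=(proj(c,P)-[u0,v0]+.5)*f-.5
        cv2.polylines(im2,[np.round(uv*16).astype(np.int32)],closed,col,1,cv2.LINE_AA,4)
    a=np.linspace(0,2*np.pi,48,endpoint=False);ci=lambda r,z,o:np.stack([o[0]+r*np.cos(a),o[1]+r*np.sin(a),o[2]+z+0*a],1)
    if pin is not None:
        dr(ci(.014,0,pin),(255,255,0));dr(ci(.014,.006,pin),(255,255,0))
        hull=cv2.convexHull(np.vstack([proj(c,ci(.0045,0,pin)),proj(c,ci(.0045,-.045,pin))]).astype(np.float32))[:,0]
        uv=(hull-[u0,v0]+.5)*f-.5;cv2.polylines(im2,[np.round(uv*16).astype(np.int32)],True,(255,0,255),1,cv2.LINE_AA,4)
        Rz=R.from_euler('z',yaw)
        for z in(.008,.014,.048):
            dr(Rz.apply([[-.008,-.02,z],[.008,-.02,z],[.008,.02,z],[-.008,.02,z]])+pin,(0,255,255))
    if hole is not None: dr(ci(.0065,0,hole),(0,255,0))
    cv2.imwrite(name,np.hstack([im,im2]) if im.shape[1]<=400 else im2)
E
python3 -c "
from ov import *
from plan import show
o=get_obs();p=o['eef_pos']-[0,0,.0832];print(p)
overlay('scene',p,(.6271,.1376,.06),'pics/f2.png',313,262,r=28,f=14)"
```

```text
[0.62819678 0.1383894  0.14101272]
```

View pics/f2.png

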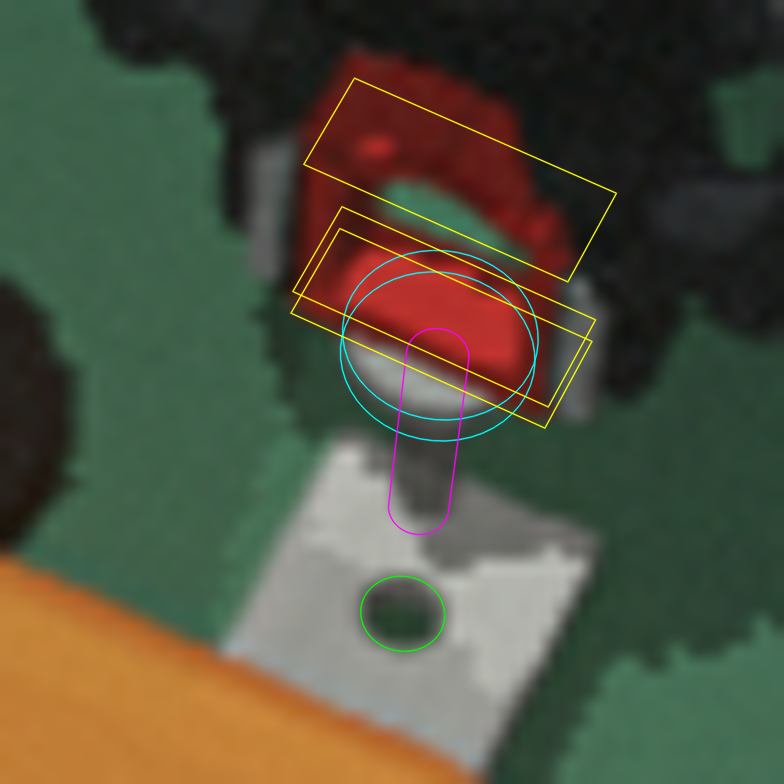

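```bash
python3 -c "
from ov import *
o=get_obs();p=o['eef_pos']-[0,0,.0832]
overlay('scene',p+[-.003,0.000,0],(.6271,.1376,.06),'pics/f3.png',313,262,r=28,f=14)
overlay('scene',p+[-.004,0.0005,0],(.6271,.1376,.06),'pics/f4.png',313,258,r=20,f=20)"
```

```text
(no output)
```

View pics/f3.png

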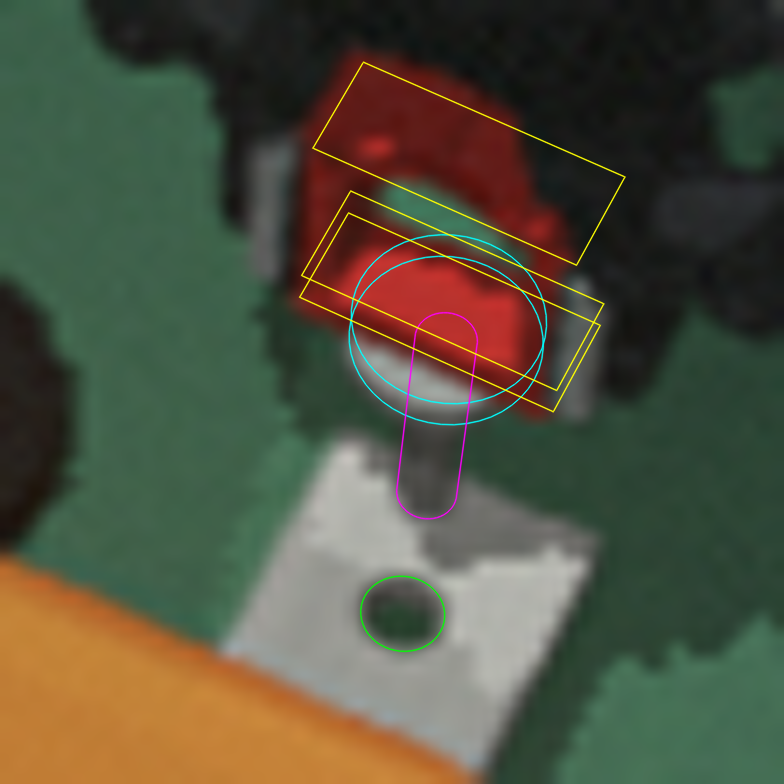

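View pics/f4.png

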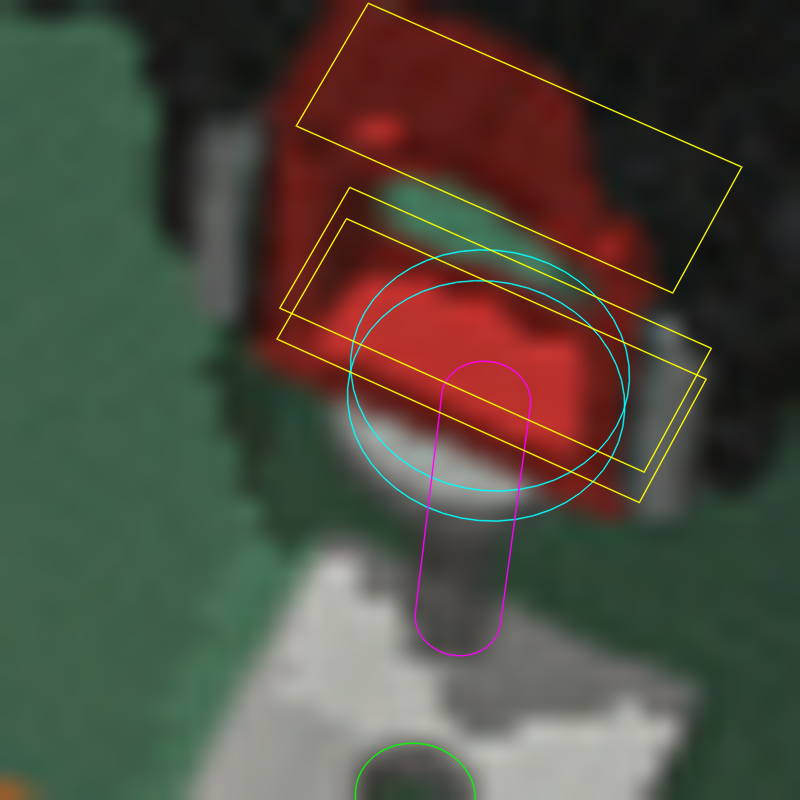

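```bash
python3 -c "
from ov import *
o=get_obs();p=o['eef_pos']-[0,0,.0832]
c=read_camera('scene')
q=p+[-.003,0,0];u=proj(c,q)[0]
J=np.stack([(proj(c,q+d)[0]-u)/.001 for d in([.001,0,0],[0,.001,0])],1);print('px per m',J.round(0), 'z',(proj(c,q+[0,0,.001])[0]-u)/.001)
for s in((-7,5),(-5,-8),(-5,0)):
  print(s,(np.array([-.003,0])+np.linalg.solve(J,np.array(s)/14))*1000)
# hi-res view of pin only
crop(c,313,255,16,25,'pics/f5.png')
print('rel target', (np.array([.6271,.1376])-p[:2])*1000)
"
```

```text
px per m [[-212.  448.]
 [ 380.  202.]] z [  32.13384652 -252.31534209]
(-7, 5) [-1.77490337 -0.53611624]
(-5, -8) [-3.86378875 -1.20624074]
(-5, 0) [-2.66161548 -0.63704528]
rel target [-1.07402078 -0.67066703]
```

View pics/f5.png

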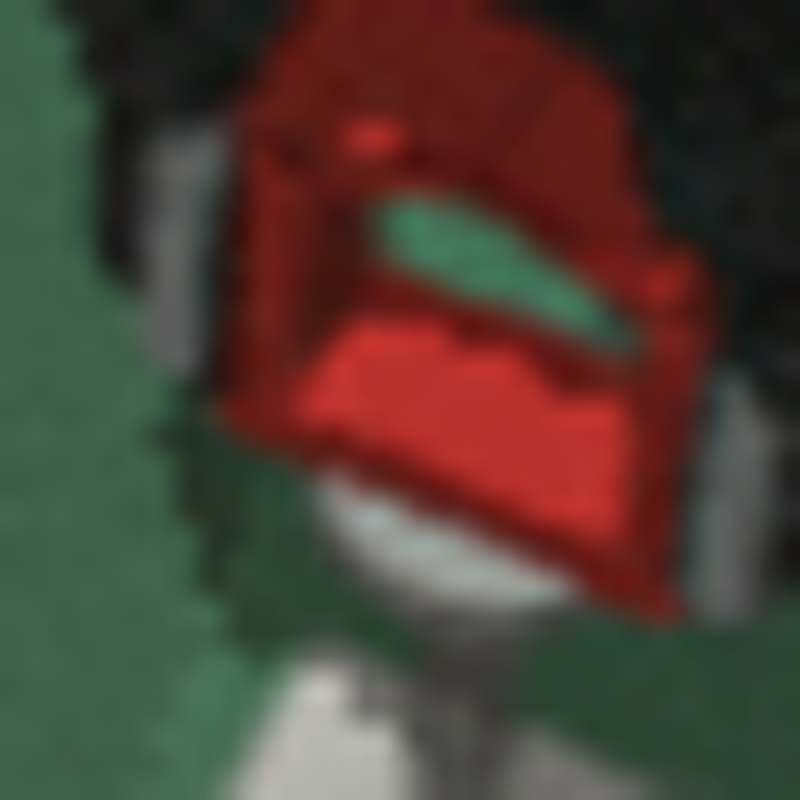

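apply_moves --moves '[[[0,0.03,0.6],[0,0,0],-1],[[0,0.03,1.0],[0,0,0],-1],[[0,0.03,1.2],[0,0,0],-1],[[0,0.03,1.3],[0,0,0],-1],[[0,0.03,1.4],[0,0,0],-1],[[0,0.03,1.5],[0,0,0],-1],[[0,0.03,1.6],[0,0,0],-1],[[0,0.03,1.6],[0,0,0],-1]]'

```text
t: 36.05
eef_pos: [0.6288, 0.1383, 0.1838]
tool_rot: [-0.0, 0.707, 0.707, -0.0]
contact_force: [-0.7, 0.0, -1.2]
gripper_width: 0.458
```

```bash
python3 -c "
from ov import *
from plan import show
show()
o=get_obs();p=o['eef_pos']-[0,0,.0832]
overlay('scene',p+[-.0018,-.0005,0],(.6271,.1376,.06),'pics/f6.png',313,268,r=24,f=16)"
```

```text
t 36.05 tcp [0.6288 0.1383 0.1838] toolyaw 90.1 grip 0.458 F [-0.7  0.  -1.2] q [-0.67  0.6   0.5   1.76 -0.36  0.87  1.57]
```

View pics/f6.png

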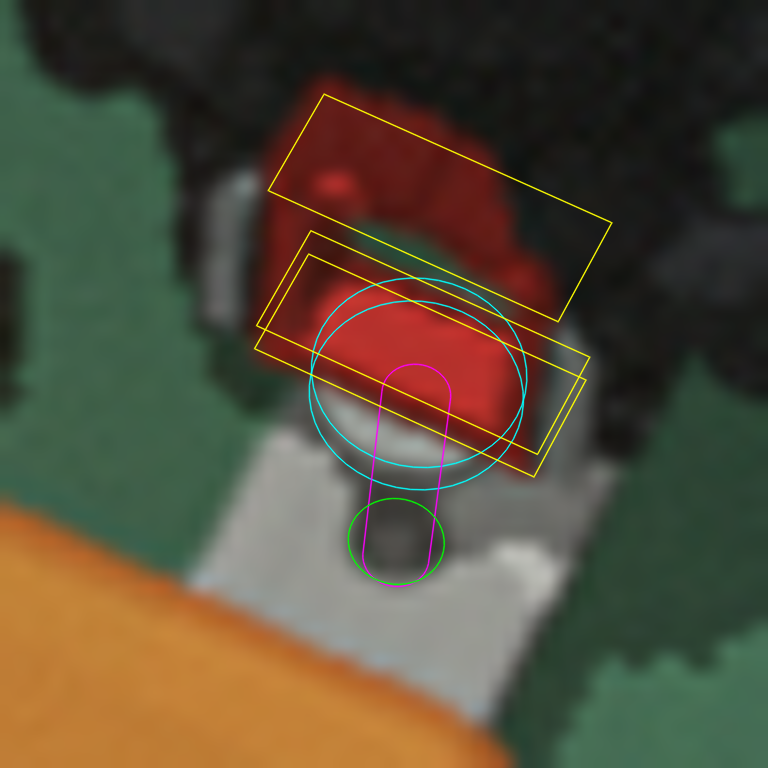

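apply_moves --moves '[[[0,0,0.25],[0,0,0],-1],[[0,0,0.5],[0,0,0],-1],[[0,0,0.75],[0,0,0],-1],[[0,0,1.0],[0,0,0],-1],[[0,0,1.2],[0,0,0],-1],[[0,0,1.4],[0,0,0],-1],[[0,0,1.4],[0,0,0],-1],[[0,0,1.4],[0,0,0],-1]]'

```text
t: 37.1
eef_pos: [0.629, 0.1383, 0.1491]
tool_rot: [0.0, 0.707, 0.707, 0.0]
contact_force: [-0.3, -0.1, -0.9]
gripper_width: 0.461
```

```bash
python3 -c "
from ov import *
from plan import show
show()
S=read_camera('scene');crop(S,313,268,24,16,'pics/f7.png')"
```

```text
t 37.1 tcp [0.629  0.1383 0.1491] toolyaw 90.1 grip 0.461 F [-0.3 -0.1 -0.9] q [-0.65  0.65  0.48  1.78 -0.39  0.81  1.59]
```

View pics/f7.png

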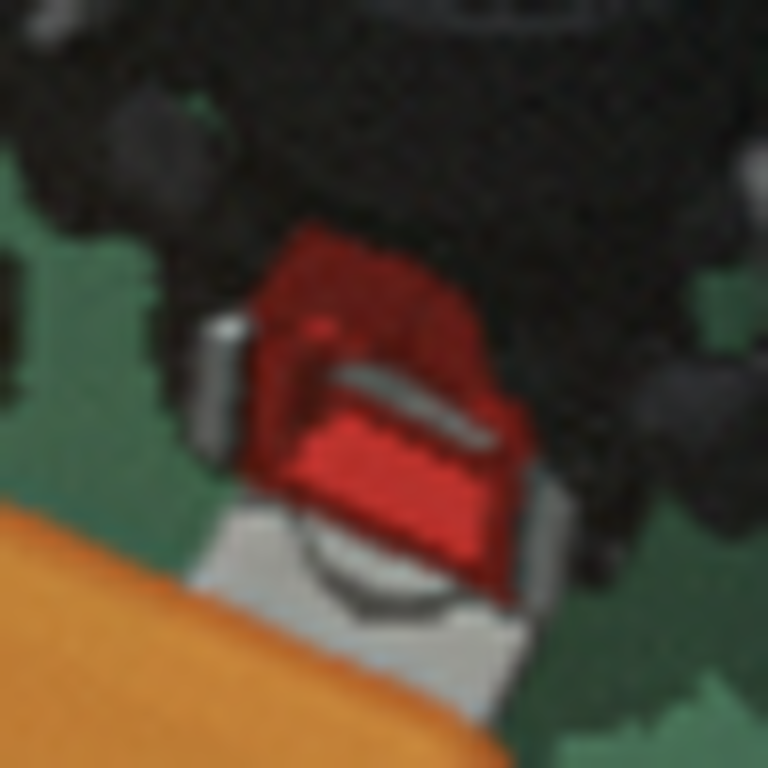

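apply_moves --moves '[[[0,0,0.12],[0,0,0],-1],[[0,0,0.2],[0,0,0],-1],[[0,0,0.24],[0,0,0],-1],[[0,0,0.24],[0,0,0],-1],[[0,0,0.24],[0,0,0],-1]]'

```text
t: 37.78
eef_pos: [0.6289, 0.1383, 0.1429]
tool_rot: [-0.0, 0.707, 0.707, -0.0]
contact_force: [-1.2, -0.1, -0.3]
gripper_width: 0.458
```

apply_moves --moves '[[[0,0,0.04],[0,0,0],-1],[[0,0,0.07],[0,0,0],-1],[[0,0,0.07],[0,0,0],-1],[[0,0,0.07],[0,0,0],-1]]'

```text
t: 38.28
eef_pos: [0.629, 0.1382, 0.1428]
tool_rot: [-0.0, 0.707, 0.707, 0.0]
contact_force: [-5.7, -0.3, 12.1]
gripper_width: 0.458
```

apply_moves --moves '[[[0,0,0],[0,0,0],-1],[[0,0,0],[0,0,0],0.3],[[0,0,0],[0,0,0],0.4],[[0,0,0],[0,0,0],0.4],[[0,0,0],[0,0,0],0.4],[[0,0,-1],[0,0,0],0.4],[[0,0,-2.5],[0,0,0],0.4],[[0,0,-4.5],[0,0,0],0.5],[[0,0,-6],[0,0,0],0.5],[[0,0,-6],[0,0,0],0.5],[[0,0,-6],[0,0,0],0.5]]'

```text
t: 39.65
eef_pos: [0.6285, 0.1384, 0.2905]
tool_rot: [-0.0, 0.707, 0.708, -0.0]
contact_force: [-0.0, -0.2, -0.5]
gripper_width: 0.751
```

```bash
python3 -c "
from ov import *
from plan import show
show(((.45,.23,.29),73),((.5146,.431,.29),73))
overlay('scene',np.array([.6271,.1376,.06]),(.6271,.1376,.06),'pics/f8.png',313,268,r=24,f=16)
S=read_camera('scene');cv2.imwrite('pics/f9.png',S['color'][...,::-1])"
```

```text
t 39.65 tcp [0.6285 0.1384 0.2905] toolyaw 90.1 grip 0.751 F [-0.  -0.2 -0.5] q [-0.72  0.48  0.57  1.68 -0.29  1.06  1.51]
(0.45, 0.23, 0.29) 73 -> [3.67, -7.13, 0.03] [-0.01, 0.0, 1.71]
(0.5146, 0.431, 0.29) 73 -> [11.71, -4.54, 0.02] [-0.01, 0.0, 1.71]
```

View pics/f8.png

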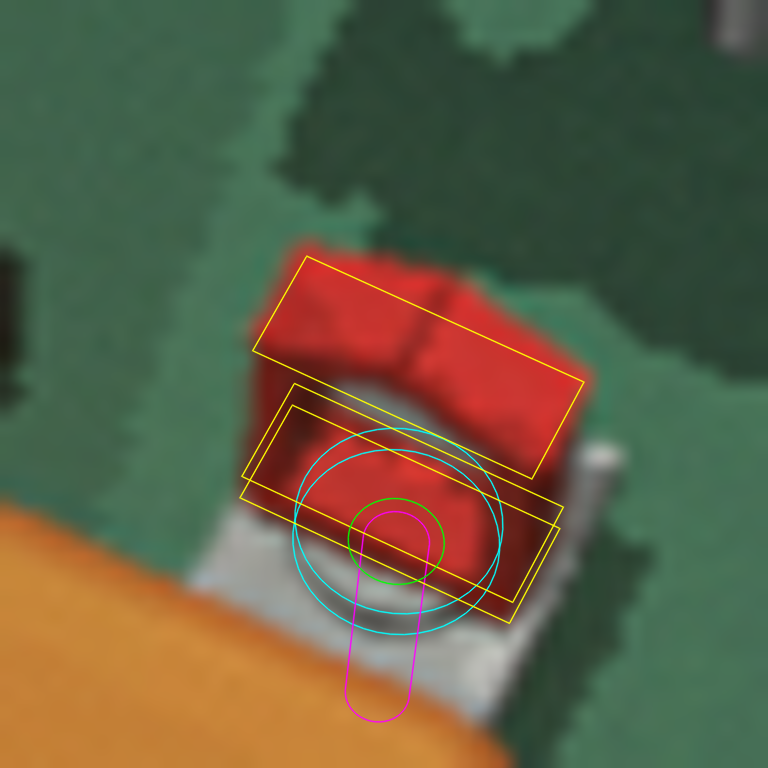

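View pics/f9.png

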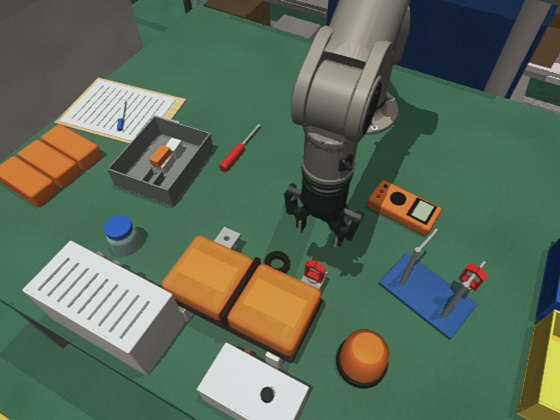

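apply_moves --moves '[[[1.5,-0.6,0],[0,0,0.3],0.5],[[3.5,-1.4,0],[0,0,0.6],0.5],[[5.5,-2.2,0],[0,0,0.9],0.5],[[7.5,-3,0],[0,0,1.2],0.5],[[9.5,-3.7,0],[0,0,1.5],0.5],[[11,-4.3,0],[0,0,1.7],0.5],[[11.72,-4.54,0],[0,0,1.7],0.5],[[11.72,-4.54,0.5],[0,0,1.7],0.5],[[11.72,-4.54,0.5],[0,0,1.7],0.5],[[11.72,-4.54,0.5],[0,0,1.7],0.5],[[11.72,-4.54,0.5],[0,0,1.7],0.5]]'

```text
t: 41.12
eef_pos: [0.516, 0.43, 0.2791]
tool_rot: [0.0, 0.804, 0.595, 0.0]
contact_force: [-0.6, -0.4, 0.8]
gripper_width: 0.749
```

```bash
python3 -c "
from ov import *
from plan import show
show(((.5147,.431,.1835),73.3))
S=read_camera('scene');crop(S,465,265,60,7,'pics/g0.png')"
```

```text
t 41.12 tcp [0.516  0.43   0.2791] toolyaw 73.0 grip 0.749 F [-0.6 -0.4  0.8] q [-1.19  0.55  0.59  1.62 -0.34  1.08  0.77]
(0.5147, 0.431, 0.1835) 73.3 -> [0.02, -0.06, 3.82] [0.0, -0.0, -0.03]
```

View pics/g0.png

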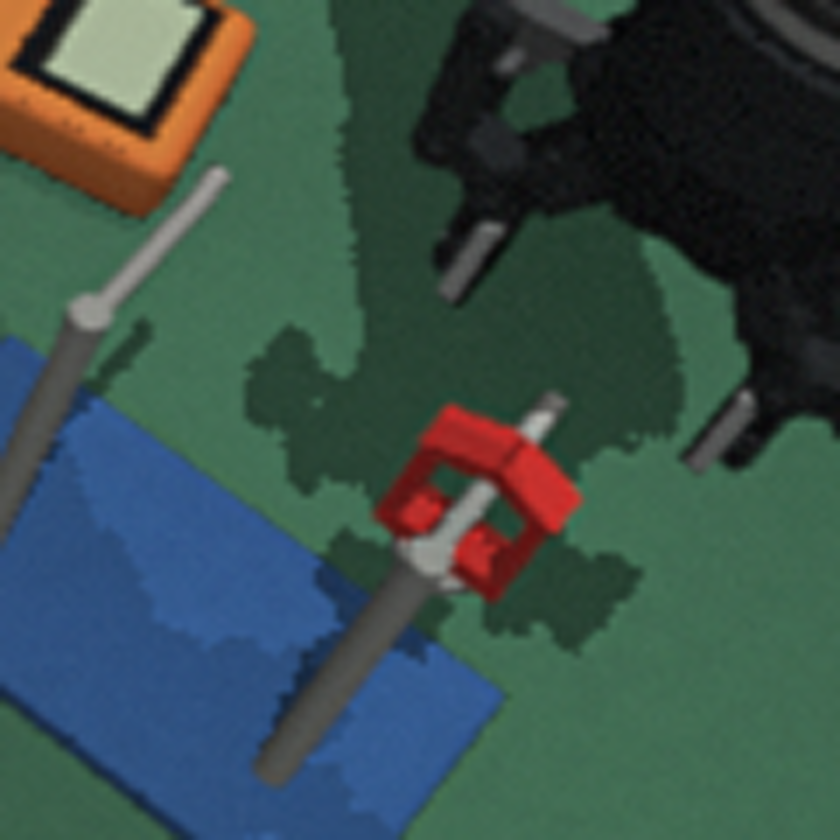

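apply_moves --moves '[[[0.02,-0.05,1.5],[0,0,0],0.5],[[0.02,-0.05,2.7],[0,0,0],0.5],[[0.02,-0.05,3.4],[0,0,0],0.5],[[0.02,-0.05,3.8],[0,0,0],0.5],[[0.02,-0.05,3.8],[0,0,0],0.5],[[0.02,-0.05,3.8],[0,0,0],0.5]]'

```text
t: 41.92
eef_pos: [0.5146, 0.4323, 0.1848]
tool_rot: [-0.0, 0.804, 0.595, 0.001]
contact_force: [-0.5, -0.5, -0.6]
gripper_width: 0.748
```

```bash
python3 -c "
from ov import *
from plan import show
show(((.5147,.431,.1835),73))
S=read_camera('scene');crop(S,475,270,50,8,'pics/g1.png')"
```

```text
t 41.92 tcp [0.5146 0.4323 0.1848] toolyaw 73.1 grip 0.748 F [-0.5 -0.5 -0.6] q [-1.16  0.65  0.53  1.69 -0.4   0.91  0.81]
(0.5147, 0.431, 0.1835) 73 -> [-0.05, 0.02, 0.05] [0.01, -0.01, 0.01]
```

View pics/g1.png

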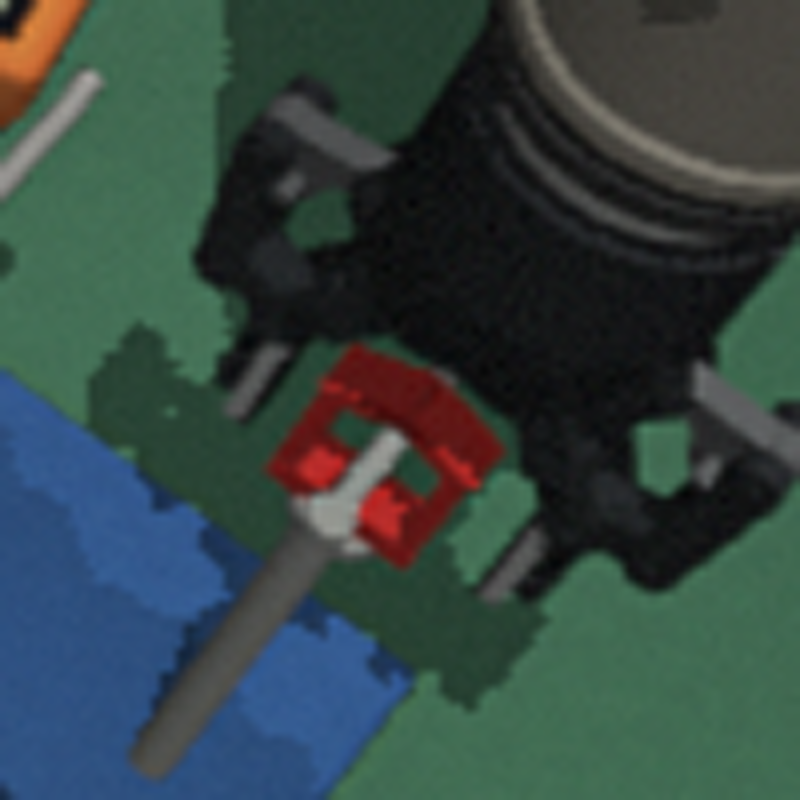

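apply_moves --moves '[[[-0.08,0.02,0.05],[0,0,0],0.1],[[-0.08,0.02,0.05],[0,0,0],0.1],[[-0.08,0.02,0.05],[0,0,0],-1],[[-0.08,0.02,0.05],[0,0,0],-1],[[-0.08,0.02,0.05],[0,0,0],-1],[[-0.08,0.02,0.05],[0,0,0],-1],[[-0.08,0.02,0.05],[0,0,0],-1]]' --force 60

```text
t: 42.85
eef_pos: [0.5141, 0.4299, 0.1827]
tool_rot: [-0.0, 0.804, 0.595, 0.0]
contact_force: [-2.0, -2.5, 5.0]
gripper_width: 0.458
```

```bash
python3 -c "
from ov import *
from plan import show
show()
S=read_camera('scene');crop(S,475,270,50,8,'pics/g2.png')"
```

```text
t 42.85 tcp [0.5141 0.4299 0.1827] toolyaw 73.1 grip 0.458 F [-2.  -2.5  5. ] q [-1.15  0.65  0.53  1.69 -0.4   0.91  0.82]
```

View pics/g2.png

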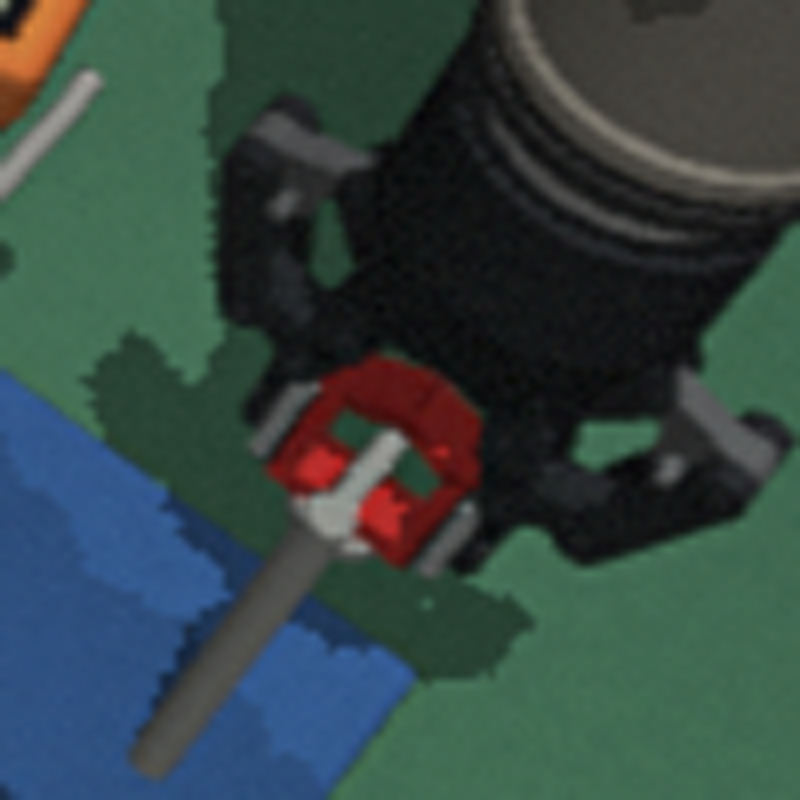

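apply_moves --moves '[[[0,0,-0.3],[0,0,0],-1],[[0,0,-0.62],[0,0,0],-1],[[0,0,-0.64],[0,0,0],-1],[[0,0,-0.64],[0,0,0],-1],[[0,-0.6,-0.64],[0,0,0],-1],[[0,-1.2,-0.64],[0,0,0],-1],[[0,-1.9,-0.64],[0,0,0],-1],[[0,-2.6,-0.64],[0,0,0],-1],[[0,-3,-0.64],[0,0,0],-1],[[0,-3,-0.64],[0,0,0],-1],[[0,-3,-1.5],[0,0,0],-1],[[0,-3,-3],[0,0,0],-1],[[0,-3,-4.5],[0,0,0],-1],[[0,-3,-4.5],[0,0,0],-1],[[0,-3,-4.5],[0,0,0],-1]]'

```text
t: 44.78
eef_pos: [0.4423, 0.4513, 0.2943]
tool_rot: [0.0, 0.804, 0.595, -0.0]
contact_force: [-0.6, 0.6, -1.1]
gripper_width: 0.456
```

```bash
python3 -c "
from ov import *
from plan import show
show(((.48,.2,.30),90.5),((.6317,-.082,.30),90.5),((.6317,-.082,.225),90.5))
S=read_camera('scene');crop(S,450,220,80,5,'pics/g3.png')"
```

```text
t 44.77 tcp [0.4423 0.4513 0.2943] toolyaw 73.0 grip 0.456 F [-0.6  0.6 -1.1] q [-1.34  0.47  0.61  1.71 -0.3   1.06  0.65]
(0.48, 0.2, 0.3) 90.5 -> [-9.17, 4.38, -0.22] [-0.0, 0.0, -1.75]
(0.6317, -0.082, 0.3) 90.5 -> [-18.19, 13.47, -0.22] [-0.0, 0.0, -1.75]
(0.6317, -0.082, 0.225) 90.5 -> [-18.19, 13.47, 2.78] [-0.0, 0.0, -1.75]
```

View pics/g3.png

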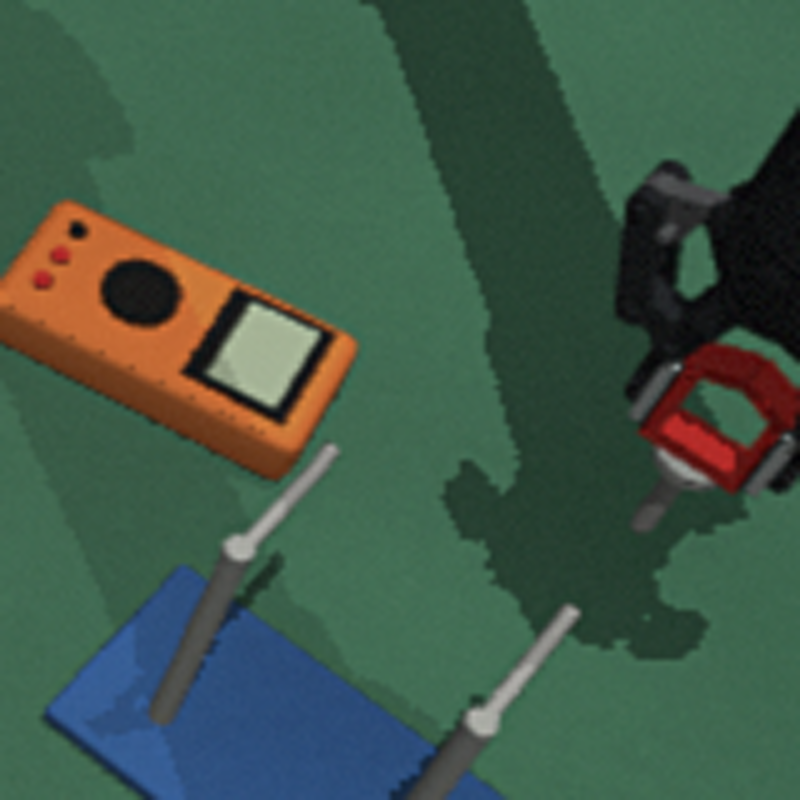

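apply_moves --moves '[[[0,0,-1.3],[0,0,0],-1],[[-2,0.9,-1.4],[0,0,-0.4],-1],[[-4.2,1.9,-1.4],[0,0,-0.8],-1],[[-6.4,3,-1.4],[0,0,-1.2],-1],[[-8.6,4.1,-1.4],[0,0,-1.75],-1],[[-10.3,5.5,-1.4],[0,0,-1.75],-1],[[-12,7.2,-1.4],[0,0,-1.75],-1],[[-13.7,8.9,-1.4],[0,0,-1.75],-1],[[-15.4,10.6,-1.2],[0,0,-1.75],-1],[[-17,12.3,-1],[0,0,-1.75],-1],[[-18.2,13.45,-0.5],[0,0,-1.75],-1],[[-18.2,13.45,0.5],[0,0,-1.75],-1],[[-18.2,13.45,1.6],[0,0,-1.75],-1],[[-18.2,13.45,2.5],[0,0,-1.75],-1],[[-18.2,13.45,2.78],[0,0,-1.75],-1],[[-18.2,13.45,2.78],[0,0,-1.75],-1],[[-18.2,13.45,2.78],[0,0,-1.75],-1],[[-18.2,13.45,2.78],[0,0,-1.75],-1]]'

```text
t: 47.08
eef_pos: [0.6317, -0.0815, 0.2263]
tool_rot: [0.0, 0.704, 0.711, 0.001]
contact_force: [0.2, -0.6, -1.0]
gripper_width: 0.459
```

```bash
python3 -c "
from ov import *
from plan import show
show(((.6317,-.082,.225),90.5))
o=get_obs();p=o['eef_pos']-[0,0,.0829]
overlay('scene',p+[-.0018,-.0005,0],(.6297,-.0831,.06),'pics/g4.png',226,223,r=24,f=16)
S=read_camera('scene');crop(S,226,217,16,25,'pics/g5.png')"
```

```text
t 47.08 tcp [ 0.6317 -0.0815  0.2263] toolyaw 90.6 grip 0.459 F [ 0.2 -0.6 -1. ] q [-0.44  0.57  0.66  1.76 -0.42  0.96  1.98]
(0.6317, -0.082, 0.225) 90.5 -> [-0.02, -0.0, 0.05] [0.01, -0.0, 0.01]
```

View pics/g4.png

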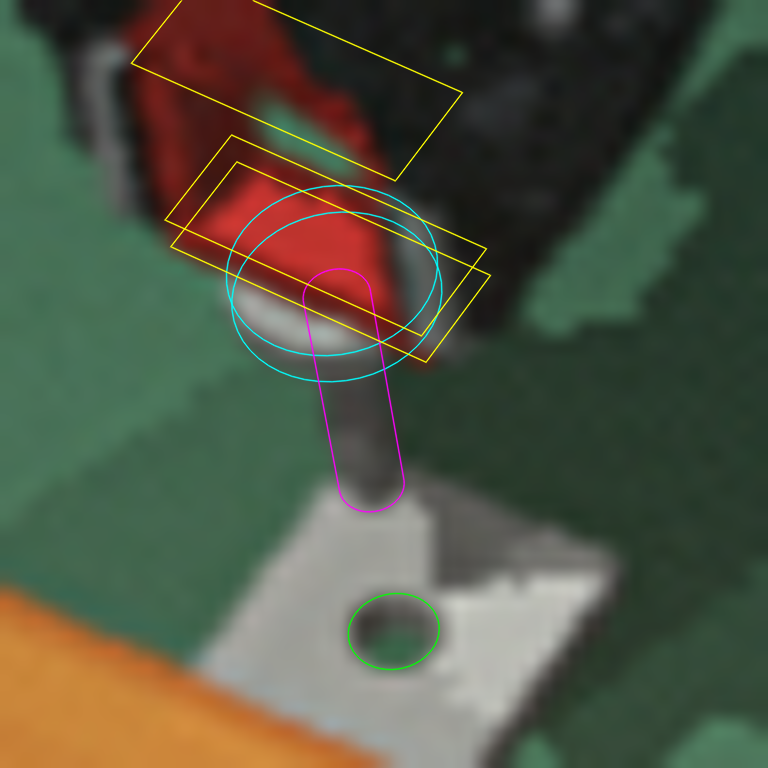

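View pics/g5.png

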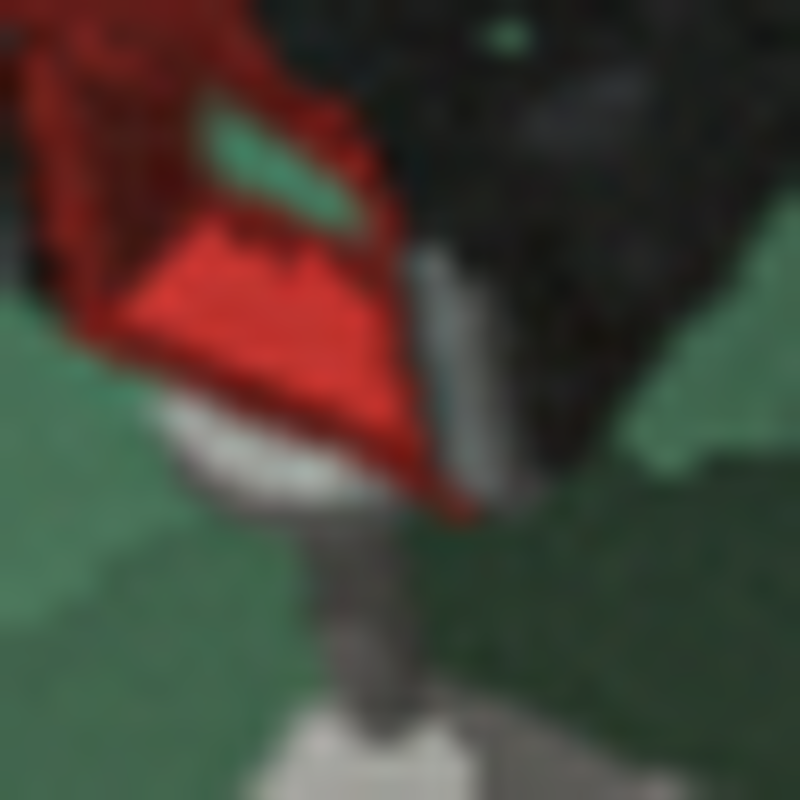

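apply_moves --moves '[[[-0.02,0,0.6],[0,0,0],-1],[[-0.02,0,1.0],[0,0,0],-1],[[-0.02,0,1.2],[0,0,0],-1],[[-0.02,0,1.35],[0,0,0],-1],[[-0.02,0,1.5],[0,0,0],-1],[[-0.02,0,1.6],[0,0,0],-1],[[-0.02,0,1.65],[0,0,0],-1],[[-0.02,0,1.65],[0,0,0],-1]]'

```text
t: 48.18
eef_pos: [0.6313, -0.0819, 0.1842]
tool_rot: [-0.0, 0.704, 0.711, 0.0]
contact_force: [-0.5, 0.0, -0.7]
gripper_width: 0.458
```

```bash
python3 -c "
from ov import *
from plan import show
show()
o=get_obs();p=o['eef_pos']-[0,0,.0829]
overlay('scene',p+[-.0018,-.0007,0],(.6297,-.0831,.06),'pics/g6.png',226,230,r=24,f=16)"
```

```text
t 48.17 tcp [ 0.6313 -0.0819  0.1842] toolyaw 90.6 grip 0.458 F [-0.5  0.  -0.7] q [-0.41  0.62  0.63  1.78 -0.46  0.88  2.  ]
```

View pics/g6.png

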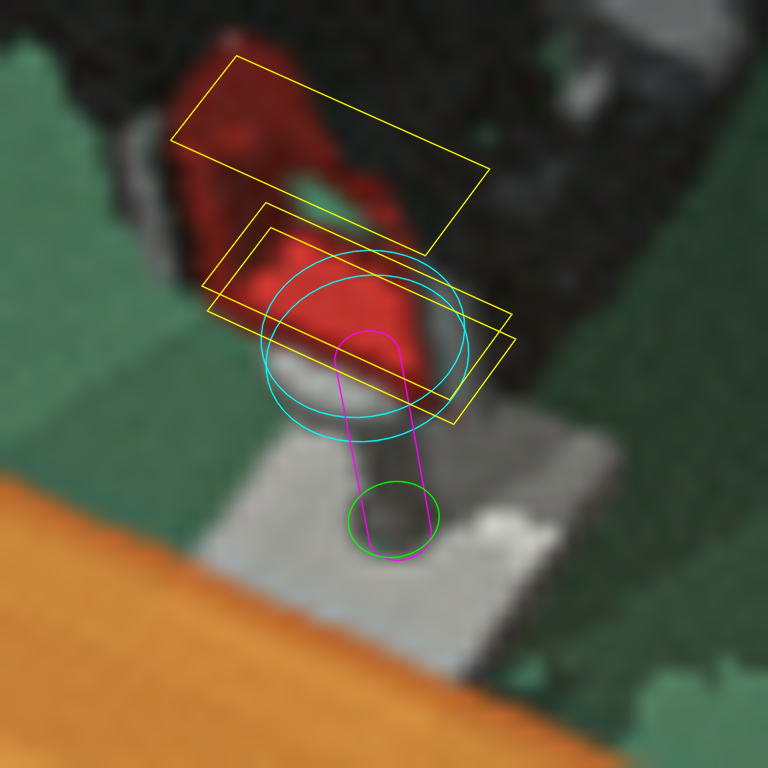

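Tip is in the hole with no contact force; continuing down.

apply_moves --moves '[[[0,0,0.25],[0,0,0],-1],[[0,0,0.5],[0,0,0],-1],[[0,0,0.75],[0,0,0],-1],[[0,0,1.0],[0,0,0],-1],[[0,0,1.2],[0,0,0],-1],[[0,0,1.4],[0,0,0],-1],[[0,0,1.55],[0,0,0],-1],[[0,0,1.6],[0,0,0],-1],[[0,0,1.6],[0,0,0],-1]]'

```text
t: 49.35
eef_pos: [0.6313, -0.082, 0.1442]
tool_rot: [0.0, 0.704, 0.711, 0.0]
contact_force: [-0.9, -0.6, -1.1]
gripper_width: 0.459
```

apply_moves --moves '[[[0,0,0.04],[0,0,0],-1],[[0,0,0.08],[0,0,0],-1],[[0,0,0.11],[0,0,0],-1],[[0,0,0.11],[0,0,0],-1]]'

```text
t: 49.85
eef_pos: [0.6315, -0.082, 0.1425]
tool_rot: [-0.0, 0.704, 0.711, 0.0]
contact_force: [-4.1, 0.5, 7.7]
gripper_width: 0.458
```

apply_moves --moves '[[[0,0,0],[0,0,0],-1],[[0,0,0],[0,0,0],0.3],[[0,0,0],[0,0,0],0.4],[[0,0,0],[0,0,0],0.4],[[0,0,0],[0,0,0],0.4],[[0,0,-1],[0,0,0],0.4],[[0,0,-2.5],[0,0,0],0.4],[[0,0,-4.5],[0,0,0],0.5],[[0,0,-6.5],[0,0,0],0.5],[[0,-2,-6.5],[0,0,0],0.5],[[0,-4,-6.5],[0,0,0],0.5],[[0,-4,-6.5],[0,0,0],0.5],[[0,-4,-6.5],[0,0,0],0.5]]'

```text
t: 51.48
eef_pos: [0.5319, -0.0826, 0.3043]
tool_rot: [0.0, 0.703, 0.711, 0.001]
contact_force: [0.4, 0.7, -0.6]
gripper_width: 0.75
```

```bash
python3 -c "
from ov import *
from plan import show
show()
overlay('scene',np.array([.6297,-.0831,.06]),(.6297,-.0831,.06),'pics/h0.png',226,230,r=24,f=16)
S=read_camera('scene');cv2.imwrite('pics/h1.png',S['color'][...,::-1])
T=read_camera('top');cv2.imwrite('pics/h2.png',T['color'][...,::-1])"
```

```text
t 51.48 tcp [ 0.5319 -0.0826  0.3043] toolyaw 90.6 grip 0.75 F [ 0.4  0.7 -0.6] q [-0.59  0.31  0.77  1.92 -0.25  1.01  1.88]
```

View pics/h0.png

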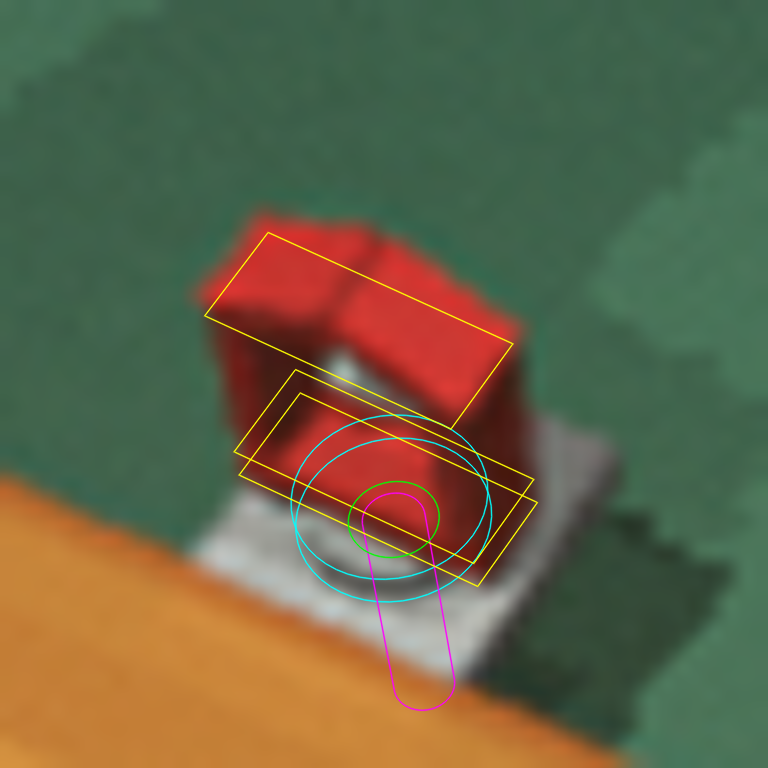

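View pics/h1.png

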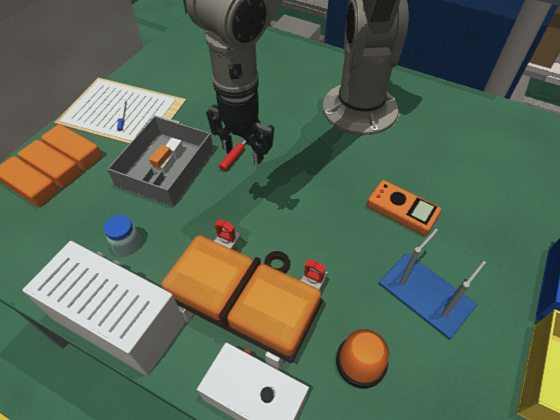

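View pics/h2.png

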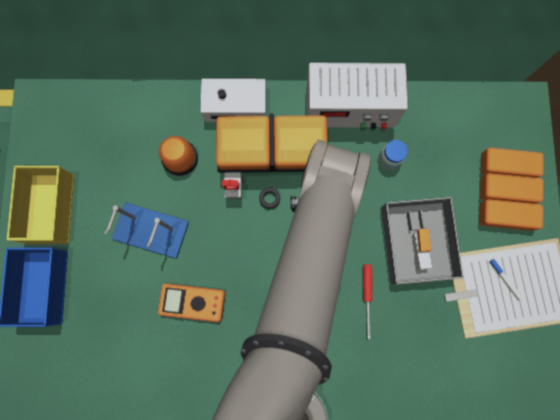

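```bash
python3 -c "
from station import *
print(hand_in())"
```

```text
the job is handed in; nothing more can be done
None
```

The job is done and handed in at about 51.5 s of the 210 s allowed. The hand-in reports no verdict, so the result rests on my own checks.

- **Scrap:** Four pieces were there: the duct offcut, both foam blocks and the amber offcut. All four lie in the grey bin, with the amber offcut resting on the long foam block. I saw no paper ball or cardboard spacer in either camera. The detector gave some "paper_ball" reports (up to 0.59), but they fell on the light bar, the stand and its pins, the meter and the amber offcut.
- **Pins:** Both came off the pegs and went into the two holes without contact force on the way down. The collars touched down at 12 N and 8 N, at the expected height. After release, the model overlay in the scene camera matched both pins at their hole centres to about 1 mm.
- **Other things:** In the last pictures the tape, meter, screwdriver, beacon and jar appear unmoved. The arm is clear of everything, about 10 cm back from the right flange.
- **Disagreements:** The two cameras differed by 2–5 mm in x. I aligned both pins using the scene camera alone, comparing pin with hole in the same picture. In the last top picture the arm hides the right pin, so only the scene camera confirmed it.

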